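Rotate the tins in the lane behind the spice jars

TASK

The two spice jars on the ledge are in the way: stand both on the chopping board. Then take the oldest tin (blue band) from the low front end of the sloped lane and lay it in the grey tray, let the others roll forward, and lay the new tin (green band) from the cardboard tray in the lane behind them. Finally stand both jars back upright on the ledge, each on the pad it came from.

Things in the scene. Friction and masses are not known exactly. Their poses are not given: they have to be found in the camera images.
- yellow_mid (a point): Spice jar with yellow cap and green label, upright, 108 mm tall, 43 mm across, 0.11 kg; the cap is its top 21 mm. Point: its centre, 54 mm above its foot; z up. Starts on either of the two black pads of the ledge, some 11 mm from the other jar. There grip it by the cap, 85 to 95 mm above its foot, fingers along the rack's x, so that the tips clear the tins behind it.
- green_mid (a point): Spice jar with green cap and blue label, upright, 106 mm tall, 42 mm across, 0.11 kg; the cap is its top 21 mm. Point: its centre, 53 mm above its foot; z up. Starts on the other of the two black pads of the ledge, some 11 mm from the other jar. There grip it by the cap, 85 to 95 mm above its foot, fingers along the rack's x, so that the tips clear the tins behind it.
- tin_blue: Oldest tin, at the low (front) end of the lane. Tin lying on its side: steel ends, red label, blue band round the middle. 50 mm diameter, 52 mm long, 0.12 kg. Origin at its centre; its own x axis runs along the tin (it rolls about x). Grip it by its two ends, 5 to 12 mm above the centre (the tips must stay above ledge and rails).
- tin_yellow: Second tin in the lane; rolls to the low end by itself when the blue one is lifted out, not handled. Tin lying on its side: steel ends, red label, yellow band round the middle. 50 mm diameter, 52 mm long, 0.12 kg. Origin at its centre; its own x axis runs along the tin (it rolls about x).
- tin_white: Third tin in the lane; rolls forward by itself behind the yellow one, not handled. Tin lying on its side: steel ends, red label, white band round the middle. 50 mm diameter, 52 mm long, 0.12 kg. Origin at its centre; its own x axis runs along the tin (it rolls about x).
- tin_green: New tin, in the cardboard tray (rim 14 mm high). Tin lying on its side: steel ends, red label, green band round the middle. 50 mm diameter, 52 mm long, 0.12 kg. Origin at its centre; its own x axis runs along the tin (it rolls about x). Grip it by its two ends, 5 to 12 mm above the centre.
- rack: White tin rack, fixed. Origin on the worktop under mid-lane; x across the lane, away from the robot; y uphill along it. The lane floor falls 9 degrees to -y; rails 8 mm high at x = -31 and 31 mm; end walls at y = -103 (36 mm high) and 106 mm (56 mm). Robot side, low end: wooden ledge, top 20 mm high, with two black pads, 51 mm wide, at x = -60, y = -102 and -48 mm; wire rim 8 mm high.
- lane_load (a point): Point in the lane, fixed to the rack: where to let go of the new tin's centre, its axis along the rack's x, once the others have rolled forward; it then rolls some 10 mm down against the white tin. Lies at (0, 33, 55) mm in the rack's frame. The lane holds just three tins; resting centres from the low end: (0, -76, 37), (0, -26, 45), (0, 23, 53) mm.
- board: Dark wooden chopping board, 160 x 104 x 12 mm, fixed. Origin: centre of its underside; its long side is its x axis; z up. Room for the two jars side by side along x, some 80 mm apart.
- kitchen_tray: Grey plastic tray, 140 (its x) x 94 mm (its y), rim 14 mm high, fixed; floor 4 mm thick with ribs 3 mm high along x at y = -30, -10, 10, 30 mm, so that a tin laid with its axis along x does not roll. Origin: centre of its underside. A tin lying between the middle ribs has its centre 30 mm above the origin.
Not all that is in view belongs to the job. What is shaped like the part that bears yellow_mid but red is not meant.

How it is judged:
By the outcome, as a careful person would: the job done as asked, in the order asked, and still so for the second after the job is handed in, with the robot touching nothing.
It also fails if it takes over 115 s, if anything falls off the work surface, if the arm or the gripper's body presses on something with over 40 N, if the wrist force passes 120 N, or if a joint passes its speed limit or range.

ROBOT

A 6-joint arm with a two-finger parallel gripper is mounted at the origin on a cart in front of the work surface, level with it; the furniture and walls round the work are solid. World frame = base frame: x ahead of the robot, y to its left, z up, the work surface at z = 0. Lengths are in m, angles in rad, forces in N, time in s.
With the tool pointing down it reaches from about 0.35 to 0.775 m from the base axis. Payload 7.3 kg.
Tool frame: the origin (TCP) lies at the very end of the fingers, on their centre line; the grasp point (between the pads) lies 19 mm behind it; z points along the fingers, x is the direction in which the jaws open and shut, and the axes are right-handed (so a half turn about z gives the same grasp; the last joint's range is limited). The gripper opens to 92 mm and grips with 3 to 60 N. Pads are 19 mm wide; open, the fingers measure 130 mm over their backs; the gripper's body (75 mm by 190 mm) begins 47 mm behind the grasp point.
Start: joints at [1.198, 0.342, 1.524, -0, 1.275, -0.146], TCP at [0.118, 0.512, 0.205] pointing down, gripper open.
Joint ranges: [-2.53, 2.53], [-0.77, 2.02], [0.04, 2.7], [-1, 4.14], [0.28, 2.66], [-3.11, 3.11]. Speed limits (rad/s): [2.57, 2.57, 3.14, 3.14, 3.14, 3.14].

INTERFACE

Orientations are given as [roll, pitch, yaw] about the fixed x, y, z axes, in that order (R = Rz(yaw) Ry(pitch) Rx(roll)).
In Python, from cell import robot, read_camera, nets gives the robot as it stands. The module is installed in compiled form; this text tells all that it offers.
- The arm moves only by the tool carry_out, never from a script. Its arguments are lists of equal length, an entry for each row: "translation": the shift along the tool's x, y, z in m, a list of three; "turn": the turn, a rotation vector about the tool's x, y, z in rad, a list of three; "gripper": the gripper's target within -1 to 1 (shut at 1, half-way at 0, fully open at -1). A call has 1 to 10 rows; each row shifts and turns the commanded pose from where the row before left it, along the tool's axes as they then stand; what a row does not reach is not made up. A row lasts 1/10 s, in which the tool goes at most 50 mm and 8.59 degrees, less where a joint would pass 70% of its speed; a pose out of reach is approached as far as the arm can. A call with a gripper value outside its range is refused whole. The fingers move at their own pace and stop on an object; "squeeze" is the grip in N (left out, the last holds). Time passes only in rows, so rows that do not move let the fingers close. It gives the time, the measured TCP pose, the force and the opening at its end, in the units of the state.
- robot.observe(): the state, without advancing time (a new reading comes with each control period).
- read_camera(name): name is "side" or "top" or "wrist"; returns a dict with "img" (480x640x3 uint8, red, green, blue), "fx", "fy", "cx", "cy" (pixels), "world_from_camera" (4x4, takes a point from camera to world coordinates). Camera axes: x right, y down, z forward; pixel columns grow to the right and rows downward; lengths in m; the calibration is good to about 2 mm. A picture is of the moment at which its call begins. There is no depth.
- robot.hand_in(): hands the job in, once; it reports no verdict.
Trained networks look in a picture, given as the dict that the camera call returned (one of the last four; its "shot" number tells which), for a name from the list of things; names that differ only in an ending like _2 or _b are one class to them, and where a whole thing is asked for, a point or a joint stands for the part that bears it (a point fixed in the world has none). Each returns a list of dicts, best first, with "score" (0 to 1); they miss things now and then, are a little off and sometimes report something else, mostly with a low value. They report only what shows in the picture. A call takes as long as a camera call. They do not tell look-alikes from the thing itself.
- nets.regions_of(picture, name): "region" (480x640 bool, what is visible of it) and "pixel" ([column, row] in pixels, amid what is visible of it).
- nets.tip_of(picture, name): "pixel" ([column, row] in pixels: a listed point, or the origin of a listed thing).
The state is a dict: "time": time; "qpos": joint angles; "qvel": joint speeds; "joint_efforts": joint torques, N m; "tool_pos": TCP position; "tool_rot": TCP orientation; "contact_force": force on the tool from outside, world axes, zero at the start; "torque": the same for the moment, N m; "opening": finger opening in m.
Only numpy, scipy, OpenCV 4.12 (cv2) and the standard library are available. Lean on these libraries where they do the work, as an engineer would, in place of code of your own. Each camera call takes 0.05 s, during which the arm holds its last target. There are 200 camera calls.

## Working session

There is one attempt and no reset: what is moved stays moved. The work goes in short steps, Python scripts to look and compute and a tool call to move; the robot and the scene stay as the last step left them, time stands still between calls to the robot, and variables do not carry over. Pictures are saved under pics/ and viewed, about 12 in all and at most 16, crops included, and the job is handed in when it is done.

Besides the shell and the picture viewer there is one more tool, called after "Call:" as name(argument=value, ...) on one line, values as JSON. carry_out: Moves the arm, as the interface text tells. Its arguments: {"type":"object","properties":{"translation":{"type":"array","items":{"type":"array","items":{"type":"number"}}},"turn":{"type":"array","items":{"type":"array","items":{"type":"number"}}},"gripper":{"type":"array","items":{"type":"number"}},"squeeze":{"type":"number"}},"required":["translation","turn","gripper"]}

```bash
mkdir -p pics; ls; cat > h.py <<'E'
import numpy as np, cv2
from cell import robot, read_camera, nets
def ray(p,px):
    T=np.array(p["world_from_camera"]); d=np.array([(px[0]-p["cx"])/p["fx"],(px[1]-p["cy"])/p["fy"],1.])
    return T[:3,3],T[:3,:3]@d
def at_z(p,px,z):
    o,d=ray(p,px); return o+d*(z-o[2])/d[2]
def proj(p,X):
    T=np.linalg.inv(np.array(p["world_from_camera"])); c=T[:3,:3]@np.array(X)+T[:3,3]
    return [p["cx"]+p["fx"]*c[0]/c[2],p["cy"]+p["fy"]*c[1]/c[2]]
def tri(a,pa,b,pb):
    A=[];y=[]
    for p,x in((a,pa),(b,pb)):
        o,d=ray(p,x); d=d/np.linalg.norm(d); M=np.eye(3)-np.outer(d,d); A.append(M); y.append(M@o)
    X=np.linalg.lstsq(np.vstack(A),np.hstack(y),rcond=None)[0]
    r=[np.linalg.norm(m@X-v) for m,v in zip(A,y)]
    return X,max(r)
def save(p,n): cv2.imwrite("pics/"+n,cv2.cvtColor(p["img"],cv2.COLOR_RGB2BGR))
E
cat > m.py <<'E'
from h import *
np.set_printoptions(precision=4,suppress=True)
o=robot.observe(); print(o["time"],o["tool_pos"],o["tool_rot"],o["opening"])
P={n:read_camera(n) for n in("side","top","wrist")}
for n,p in P.items(): save(p,n+"0.png"); print(n,np.array(p["world_from_camera"]).round(3).tolist())
for n in["yellow_mid","green_mid","tin_blue","tin_yellow","tin_white","tin_green","rack","lane_load","board","kitchen_tray"]:
    for c,p in P.items():
        t=nets.tip_of(p,n); print(n,c,[(np.round(x["pixel"]).tolist(),round(x["score"],2)) for x in t[:4]])
E
python3 m.py
```

```text
pics
0.0 [0.1179 0.5111 0.2044] [-3.1414  0.0016  1.344 ] 0.09171677050639196
side [[0.969, -0.125, 0.211, 0.179], [-0.245, -0.51, 0.824, -0.92], [0.004, -0.851, -0.526, 0.671], [0.0, 0.0, 0.0, 1.0]]
top [[0.005, -0.985, 0.173, 0.25], [-1.0, -0.01, -0.024, 0.022], [0.026, -0.173, -0.985, 1.021], [0.0, 0.0, 0.0, 1.0]]
wrist [[0.224, 0.938, 0.266, 0.046], [0.975, -0.215, -0.063, 0.528], [-0.002, 0.273, -0.962, 0.384], [0.0, 0.0, 0.0, 1.0]]
yellow_mid side [([328.0, 245.0], 0.97), ([276.0, 236.0], 0.91)]
yellow_mid top [([321.0, 228.0], 0.7), ([286.0, 274.0], 0.7)]
yellow_mid wrist []
green_mid side [([334.0, 260.0], 0.85)]
green_mid top [([349.0, 226.0], 0.92)]
green_mid wrist []
tin_blue side [([361.0, 264.0], 0.7)]
tin_blue top [([334.0, 204.0], 0.71)]
tin_blue wrist []
tin_yellow side [([352.0, 248.0], 0.78)]
tin_yellow top [([312.0, 200.0], 0.83), ([326.0, 228.0], 0.32)]
tin_yellow wrist []
tin_white side [([342.0, 228.0], 0.88)]
tin_white top [([287.0, 203.0], 0.77), ([447.0, 253.0], 0.52)]
tin_white wrist []
tin_green side [([344.0, 364.0], 0.58)]
tin_green top []
tin_green wrist []
rack side []
rack top [([298.0, 208.0], 0.9), ([350.0, 227.0], 0.53)]
rack wrist []
lane_load side [([345.0, 228.0], 0.87), ([417.0, 366.0], 0.33)]
lane_load top [([281.0, 204.0], 0.92)]
lane_load wrist []
board side [([415.0, 363.0], 0.56)]
board top [([446.0, 203.0], 0.76)]
board wrist []
kitchen_tray side [([341.0, 230.0], 0.73), ([323.0, 200.0], 0.58)]
kitchen_tray top [([181.0, 199.0], 0.57)]
kitchen_tray wrist []
```

View pics/top0.png

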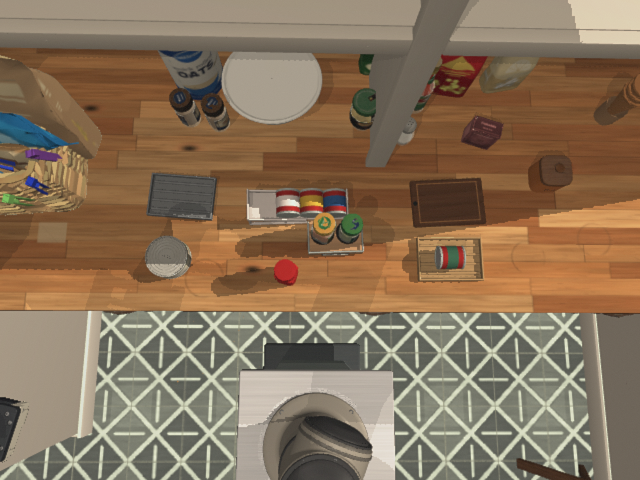

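View pics/side0.png

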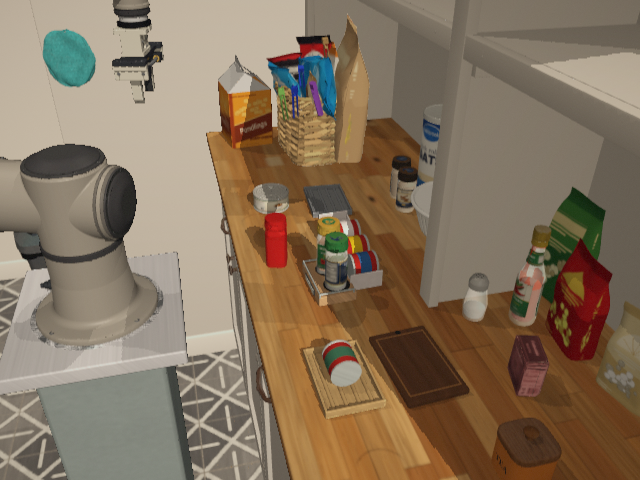

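The top view shows the rack mid-picture: tins at row ~203, with yellow jar (323,228), green jar (350,227) and a red decoy at (286,272). The board is at (446,203), the cardboard tray at (450,258) and the grey tray at (181,197). A post rises near (375,165).

```bash
cat > m2.py <<'E'
from h import *
np.set_printoptions(precision=4,suppress=True)
s=read_camera("side");t=read_camera("top")
print(t["fx"],s["fx"])
def best(p,n,z,f=nets.tip_of):
    return [(np.round(at_z(p,x["pixel"],z)[:3],4),round(x["score"],2)) for x in f(p,n)[:3]]
for n,z in dict(yellow_mid=.074,green_mid=.073,tin_blue=.037,tin_yellow=.045,tin_white=.053,tin_green=.03,rack=0,lane_load=.055,board=0.0,kitchen_tray=0).items():
    print(n,"T",best(t,n,z),"S",best(s,n,z))
    a=nets.tip_of(t,n);b=nets.tip_of(s,n)
    for i in a[:2]:
        for j in b[:2]: print("   tri",*tri(t,i["pixel"],s,j["pixel"]))
for n,z in dict(board=.012,kitchen_tray=.014,tin_green=.03,tin_blue=.04).items():
    for c,p in(("T",t),("S",s)):
      for r in nets.regions_of(p,n)[:2]:
        m=r["region"].astype(np.uint8); q=cv2.minAreaRect(cv2.findNonZero(m)); bx=cv2.boxPoints(q)
        print(n,c,round(r["score"],2),[at_z(p,k,z)[:2].round(3).tolist() for k in bx])
img=t["img"][140:300,130:500]; cv2.imwrite("pics/topz.png",cv2.cvtColor(cv2.resize(img,None,fx=2.16,fy=2.16,interpolation=cv2.INTER_CUBIC),cv2.COLOR_RGB2BGR))
print("post base",at_z(t,[375,163],0),at_z(s,[433,303],0), "decoy",at_z(t,[286,272],.1))
E
python3 m2.py
```

```text
476.89111304174844 580.3345834516944
yellow_mid T [(array([0.352, 0.071, 0.074]), 0.92), (array([ 0.4343, -0.0111,  0.074 ]), 0.82)] S [(array([ 0.4402, -0.0016,  0.074 ]), 0.71), (array([ 0.4886, -0.0723,  0.074 ]), 0.63), (array([0.3425, 0.0411, 0.074 ]), 0.59)]
   tri [0.406  0.0623 0.0348] 0.05071090985437289
   tri [ 0.4428  0.0508 -0.0029] 0.0857138148494428
   tri [ 0.4353 -0.0112  0.0801] 0.0021528709328715975
   tri [ 0.4742 -0.0196  0.0355] 0.03253478077324174
green_mid T [(array([ 0.4361, -0.0652,  0.073 ]), 0.73), (array([0.4896, 0.072 , 0.073 ]), 0.61), (array([ 0.3755, -0.2616,  0.073 ]), 0.28)] S [(array([ 0.4396, -0.0548,  0.073 ]), 0.73)]
   tri [ 0.4357 -0.0647  0.0797] 0.0009080248756767409
   tri [ 0.4958  0.0785 -0.0167] 0.016044336149289292
tin_blue T [(array([ 0.4897, -0.0348,  0.037 ]), 0.73)] S [(array([ 0.5014, -0.0323,  0.037 ]), 0.63)]
   tri [ 0.4947 -0.0357  0.0388] 0.005383185621217762
tin_yellow T [(array([0.498 , 0.0133, 0.045 ]), 0.94)] S []
tin_white T [(array([0.4907, 0.0632, 0.053 ]), 0.79), (array([0.496 , 0.0115, 0.053 ]), 0.37)] S [(array([0.48
[... 1429 characters left out ...]
59, 0.22], [0.459, 0.224]]
kitchen_tray S 0.98 [[0.476, 0.37], [0.595, 0.367], [0.552, 0.203], [0.445, 0.207]]
tin_green T 0.72 [[0.41, -0.247], [0.411, -0.313], [0.36, -0.311], [0.359, -0.245]]
tin_green T 0.15 [[0.531, 0.09], [0.532, 0.04], [0.468, 0.039], [0.467, 0.088]]
tin_green S 0.59 [[0.356, -0.237], [0.412, -0.218], [0.412, -0.319], [0.361, -0.334]]
tin_blue T 0.92 [[0.529, -0.011], [0.53, -0.06], [0.467, -0.06], [0.466, -0.011]]
tin_blue T 0.74 [[0.426, -0.036], [0.482, -0.063], [0.463, -0.102], [0.407, -0.074]]
tin_blue S 0.78 [[0.472, -0.0], [0.542, 0.006], [0.525, -0.064], [0.459, -0.069]]
post base [ 0.6002 -0.1288  0.    ] [ 0.6067 -0.1379  0.    ] decoy [0.3434 0.062  0.1   ]
```

View pics/topz.png

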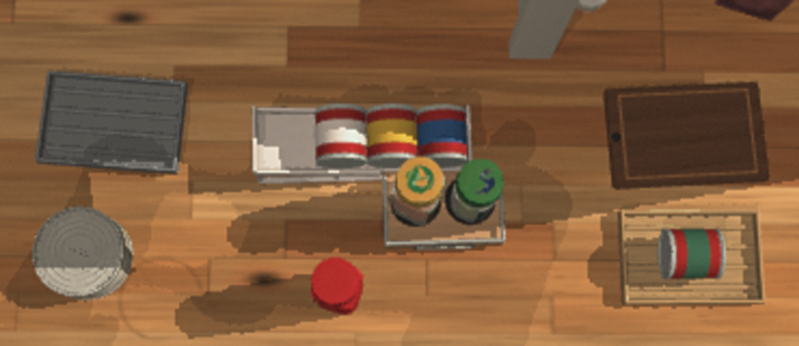

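The zoom confirms the layout: both jar caps at (418,178) and (478,182) in the crop, the green tin in the cardboard tray at (692,252), and the board axis roughly along world y. I'll turn the tool to yaw 0, then look from above the rack.

Call:
carry_out(translation=[[0, 0, 0], [0, 0, 0], [0, 0, 0], [0, 0, 0], [0, 0, 0], [0, 0, 0], [0, 0, 0], [0, 0, 0], [0, 0, 0]], turn=[[0, 0, 0.1493], [0, 0, 0.1493], [0, 0, 0.1493], [0, 0, 0.1493], [0, 0, 0.1493], [0, 0, 0.1493], [0, 0, 0.1493], [0, 0, 0.1493], [0, 0, 0.1493]], gripper=[-1, -1, -1, -1, -1, -1, -1, -1, -1], squeeze=15)

```text
time: 5.05
tool_pos: [0.118, 0.5116, 0.2052]
tool_rot: [-3.141, -0.0, -0.006]
contact_force: [-0.4, 1.2, 0.1]
opening: 0.0921
```

```bash
python3 - <<'E'
from h import *
t=read_camera("top");s=read_camera("side")
# shelf front edge: top rows at cols 200,600 ; side px on edge (470,40),(640,118)
from scipy.optimize import brentq
for top,off in (("lower",50),("upper",25)):
  for sp in([470,40],[560,80],[480,66],[620,125]):
    def f(lam):
        o,d=ray(s,sp); return proj(t,o+d*lam)[1]-off
    try:
        l=brentq(f,.3,3); o,d=ray(s,sp); print(off,sp,(o+d*l).round(3))
    except Exception as e: print(e)
E
```

```text
50 [470, 40] [ 0.578 -0.191  0.491]
50 [560, 80] [ 0.581 -0.39   0.493]
50 [480, 66] [ 0.601 -0.188  0.454]
50 [620, 125] [ 0.595 -0.474  0.472]
25 [470, 40] [ 0.624 -0.107  0.47 ]
25 [560, 80] [ 0.627 -0.329  0.473]
25 [480, 66] [ 0.653 -0.098  0.427]
25 [620, 125] [ 0.646 -0.42   0.448]
```

Call:
carry_out(translation=[[0.025, 0.025, -0.003], [0.025, 0.03, -0.003], [0.025, 0.035, -0.003], [0.025, 0.035, -0.003], [0.025, 0.035, -0.003], [0.025, 0.035, -0.003], [0.025, 0.035, -0.003], [0.025, 0.035, -0.003], [0.025, 0.035, -0.003], [0.025, 0.035, -0.003]], turn=[[0, 0, 0], [0, 0, 0], [0, 0, 0], [0, 0, 0], [0, 0, 0], [0, 0, 0], [0, 0, 0], [0, 0, 0], [0, 0, 0], [0, 0, 0]], gripper=[-1, -1, -1, -1, -1, -1, -1, -1, -1, -1])

```text
time: 6.15
tool_pos: [0.3689, 0.1751, 0.2355]
tool_rot: [-3.141, -0.001, 0.005]
contact_force: [0.9, 0.9, -0.7]
opening: 0.0916
```

Call:
carry_out(translation=[[0.02, 0.035, 0], [0.02, 0.035, 0], [0.01, 0.025, 0], [0, 0.01, 0], [0, 0, 0]], turn=[[0, 0, 0], [0, 0, 0], [0, 0, 0], [0, 0, 0], [0, 0, 0]], gripper=[-1, -1, -1, -1, -1])

```text
time: 6.65
tool_pos: [0.4179, 0.0709, 0.235]
tool_rot: [-3.141, 0.001, 0.001]
contact_force: [-0.5, 0.2, 0.1]
opening: 0.0919
```

```bash
python3 - <<'E'
from h import *
w=read_camera("wrist"); save(w,"w1.png"); print(w["fx"],np.array(w["world_from_camera"]).round(3).tolist())
for n,z in dict(yellow_mid=.074,green_mid=.073,tin_blue=.037,tin_yellow=.045,tin_white=.053,lane_load=.055).items():
    print(n,[(np.round(x["pixel"]).tolist(),round(x["score"],2),at_z(w,x["pixel"],z).round(4).tolist()) for x in nets.tip_of(w,n)[:3]])
E
```

```text
404.8508540841344 [[1.0, 0.002, -0.001, 0.418], [0.001, -0.962, -0.274, 0.145], [-0.002, 0.274, -0.962, 0.414], [0.0, 0.0, 0.0, 1.0]]
yellow_mid [([245.0, 220.0], 0.72, [0.3504, 0.0675, 0.074]), ([344.0, 302.0], 0.56, [0.4369, -0.009, 0.074])]
green_mid []
tin_blue [([403.0, 313.0], 0.96, [0.4991, -0.0372, 0.037])]
tin_yellow [([403.0, 270.0], 0.59, [0.4951, 0.012, 0.045])]
tin_white [([402.0, 221.0], 0.76, [0.4894, 0.0623, 0.053])]
lane_load []
```

View pics/w1.png

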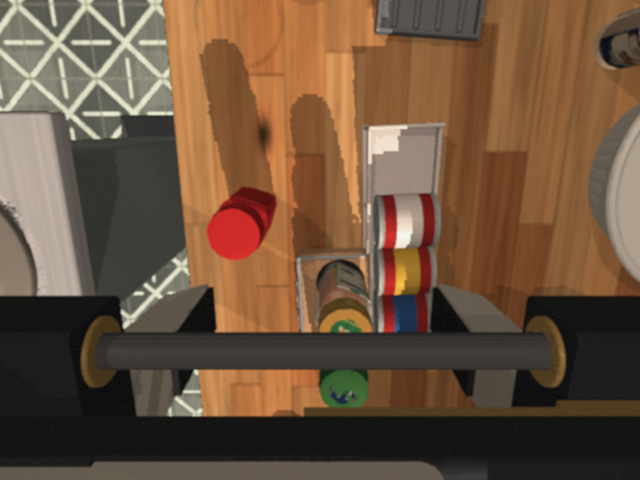

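The wrist view shows the high end wall at (364,126)–(443,124), the tins in column ~405 and the yellow cap at (345,315), with the green cap behind the gripper bar at (345,388). Next I measure the rack yaw and centre.

```bash
python3 - <<'E'
from h import *
w=read_camera("wrist");t=read_camera("top")
for px,z in(([364,126],.056),([443,124],.056)): print("wallH",at_z(w,px,z).round(4))
for px,z in(([253,107],.056),([470,107],.036)): print("top far",at_z(t,[130+px[0]/2.16,140+px[1]/2.16],z).round(4))
for n,z in(("yellow_mid",0.128),("green_mid",.126)):
    for c,p in(("w",w),("t",t)):
        hsv=cv2.cvtColor(p["img"],cv2.COLOR_RGB2HSV)
        for r in nets.regions_of(p,n)[:2]:
            m=r["region"]; ys,xs=np.nonzero(m); print(n,c,round(r["score"],2),m.sum(),xs.min(),xs.max(),ys.min(),ys.max())
# cap discs by colour in top
hsv=cv2.cvtColor(t["img"],cv2.COLOR_RGB2HSV)
for n,c,z in(("yel",[323,221],.128),("grn",[351,223],.126)):
    sub=hsv[c[1]-3:c[1]+4,c[0]-9:c[0]+9]; print(n,np.median(sub.reshape(-1,3),axis=0))
for n,z,A,B in(("yel",.128,(10,120,120),(30,255,255)),("grn",.126,(55,100,40),(90,255,255))):
    m=cv2.inRange(hsv,np.array(A),np.array(B)); m[:195]=0;m[250:]=0;m[:,:300]=0;m[:,372:]=0
    k,l,st,ce=cv2.connectedComponentsWithStats(m); i=1+np.argmax(st[1:,4]); print(n,st[i],at_z(t,[st[i][0]+st[i][2]/2-.5,st[i][1]+st[i][3]/2-.5],z).round(4))
# tin_green axis from region
for r in nets.regions_of(t,"tin_green")[:2]:
    m=r["region"].astype(np.uint8); q=cv2.minAreaRect(cv2.findNonZero(m)); print("green",r["score"],q)
E
```

```text
wallH [0.4523 0.1473 0.056 ]
wallH [0.5194 0.1492 0.056 ]
top far [0.5195 0.1478 0.056 ]
top far [ 0.5278 -0.0637  0.036 ]
yellow_mid w 0.72 3183 315 370 263 331
yellow_mid w 0.64 3624 207 275 188 261
yellow_mid t 0.63 353 319 335 213 242
green_mid w 0.59 1712 318 367 369 406
green_mid t 0.64 575 339 363 213 242
green_mid t 0.3 1722 146 215 172 219
yel [ 27. 117. 132.]
grn [ 56. 113.  98.]
yel [318 212  17  22 216] [ 0.4361 -0.0139  0.128 ]
grn [341 214  22  21 223] [ 0.4341 -0.063   0.126 ]
green 0.74 ((450.0, 257.5), (23.0, 30.0), 90.0)
```

Call:
carry_out(translation=[[0, 0, 0], [0.0024, 0.027, 0.012], [0.0024, 0.027, 0.012], [0.0024, 0.027, 0.012], [0.0024, 0.027, 0.012], [0.0025, 0.0276, 0.012], [0, 0, 0.01], [0, 0, 0.02], [0, 0, 0.02], [0, 0, 0.015]], turn=[[0, 0, -0.034], [0, 0, 0], [0, 0, 0], [0, 0, 0], [0, 0, 0], [0, 0, 0], [0, 0, 0], [0, 0, 0], [0, 0, 0], [0, 0, 0]], gripper=[-1, -1, -1, -1, -1, -1, -1, -1, -1, -1])

```text
time: 8.35
tool_pos: [0.4344, -0.0628, 0.109]
tool_rot: [-3.141, 0.001, 0.034]
contact_force: [-0.4, 0.6, 0.6]
opening: 0.092
```

Call:
carry_out(translation=[[0, 0, 0.012], [0, 0, 0.006], [0, 0, 0], [0, 0, 0], [0, 0, 0], [0, 0, 0], [0, 0, 0], [0, 0, 0], [0, 0, 0]], turn=[[0, 0, 0], [0, 0, 0], [0, 0, 0], [0, 0, 0], [0, 0, 0], [0, 0, 0], [0, 0, 0], [0, 0, 0], [0, 0, 0]], gripper=[-1, -1, -1, 0.2, 0.2, 0.2, 0.4, 0.4, 0.4], squeeze=12)

```text
time: 9.25
tool_pos: [0.435, -0.0635, 0.0922]
tool_rot: [-3.142, -0.0, 0.034]
contact_force: [0.9, 0.0, -0.0]
opening: 0.0484
```

Call:
carry_out(translation=[[0, 0, 0], [0, 0, 0], [0, 0, 0], [0, 0, 0], [0, 0, 0]], turn=[[0, 0, 0], [0, 0, 0], [0, 0, 0], [0, 0, 0], [0, 0, 0]], gripper=[1, 1, 1, 1, 1], squeeze=15)

```text
time: 9.75
tool_pos: [0.435, -0.0634, 0.0921]
tool_rot: [-3.142, -0.0, 0.034]
contact_force: [0.2, -0.3, 0.3]
opening: 0.0414
```

```bash
python3 - <<'E'
from h import *
s=read_camera("side"); c=s["img"][190:420,250:500]; cv2.imwrite("pics/s1.png",cv2.cvtColor(cv2.resize(c,None,fx=2.4,fy=2.4,interpolation=cv2.INTER_CUBIC),cv2.COLOR_RGB2BGR))
E
```

```text
(no output)
```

View pics/s1.png

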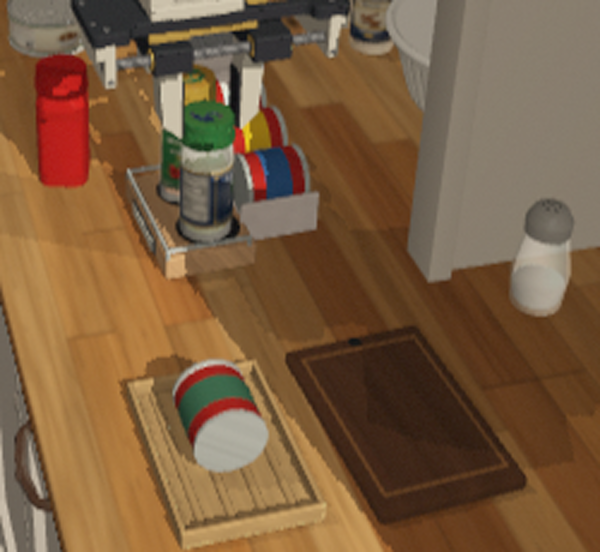

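Held: the opening is 41.4 mm. The crop shows the fingers on the green cap (jar at (207,170) in the crop) with the tins clear and the board free.

Call:
carry_out(translation=[[0, 0, -0.008], [0, 0, -0.016], [0, 0, -0.018], [0, 0, -0.018], [0, 0.02, 0], [0, 0.03, 0], [0, 0.03, 0], [0.01, 0.03, 0], [0.01, 0.03, 0], [0.01, 0.03, 0]], turn=[[0, 0, 0], [0, 0, 0], [0, 0, 0], [0, 0, 0], [0, 0, 0], [0, 0, 0], [0, 0, 0], [0, 0, 0], [0, 0, 0], [0, 0, 0]], gripper=[1, 1, 1, 1, 1, 1, 1, 1, 1, 1])

```text
time: 10.8
tool_pos: [0.4709, -0.2335, 0.1526]
tool_rot: [-3.142, -0.0, 0.034]
contact_force: [0.5, 0.4, -0.8]
opening: 0.041
```

Call:
carry_out(translation=[[0.012, 0.03, 0], [0.012, 0.03, 0], [0.01, 0.02, 0], [0, 0.014, 0.01], [0, 0, 0.015], [0, 0, 0.015], [0, 0, 0.01], [0, 0, 0.005]], turn=[[0, 0, 0], [0, 0, 0], [0, 0, 0], [0, 0, 0], [0, 0, 0], [0, 0, 0], [0, 0, 0], [0, 0, 0]], gripper=[1, 1, 1, 1, 1, 1, 1, 1])

```text
time: 11.6
tool_pos: [0.5071, -0.3243, 0.0958]
tool_rot: [-3.14, 0.002, 0.034]
contact_force: [0.0, -0.3, -0.2]
opening: 0.0414
```

Call:
carry_out(translation=[[0, 0, 0.005], [0, 0, 0.003], [0, 0, 0.002], [0, 0, 0]], turn=[[0, 0, 0], [0, 0, 0], [0, 0, 0], [0, 0, 0]], gripper=[1, 1, 1, 1])

```text
time: 12.0
tool_pos: [0.508, -0.325, 0.0872]
tool_rot: [3.142, -0.0, 0.034]
contact_force: [-0.8, 0.1, -0.6]
opening: 0.0414
```

Call:
carry_out(translation=[[0, 0, 0.001], [0, 0, 0.001], [0, 0, 0]], turn=[[0, 0, 0], [0, 0, 0], [0, 0, 0]], gripper=[1, 1, 1])

```text
time: 12.3
tool_pos: [0.5079, -0.3251, 0.0851]
tool_rot: [-3.142, -0.0, 0.034]
contact_force: [-0.9, -0.4, -1.0]
opening: 0.0412
```

Call:
carry_out(translation=[[0, 0, 0.001], [0, 0, 0.0005], [0, 0, 0]], turn=[[0, 0, 0], [0, 0, 0], [0, 0, 0]], gripper=[1, 1, 1])

```text
time: 12.6
tool_pos: [0.5082, -0.3253, 0.0841]
tool_rot: [3.141, -0.001, 0.034]
contact_force: [-0.2, 0.2, 4.0]
opening: 0.0412
```

Call:
carry_out(translation=[[0, 0, 0], [0, 0, 0], [0, 0, 0], [0, 0, -0.015], [0, 0, -0.03], [0, 0, -0.025], [-0.02, -0.015, 0], [-0.022, -0.03, 0], [-0.02, -0.035, 0], [0, -0.035, 0]], turn=[[0, 0, 0], [0, 0, 0], [0, 0, 0], [0, 0, 0], [0, 0, 0], [0, 0, 0], [0, 0, 0], [0, 0, 0], [0, 0, 0], [0, 0, 0]], gripper=[-0.5, -1, -1, -1, -1, -1, -1, -1, -1, -1])

```text
time: 13.6
tool_pos: [0.4397, -0.2111, 0.1534]
tool_rot: [-3.141, 0.001, 0.032]
contact_force: [1.2, 0.1, 0.3]
opening: 0.0922
```

Call:
carry_out(translation=[[0, -0.035, 0], [0, -0.035, 0], [0, -0.035, 0], [0, -0.035, 0], [0, -0.035, 0], [0, -0.025, 0], [0, 0, 0]], turn=[[0, 0, 0], [0, 0, 0], [0, 0, 0], [0, 0, 0], [0, 0, 0], [0, 0, 0], [0, 0, 0]], gripper=[-1, -1, -1, -1, -1, -1, -1])

```text
time: 14.3
tool_pos: [0.4346, -0.0099, 0.1536]
tool_rot: [-3.141, 0.0, 0.038]
contact_force: [-0.5, -0.4, 0.5]
opening: 0.092
```

```bash
python3 - <<'E'
from h import *
print(robot.observe()["tool_pos"])
s=read_camera("side"); c=s["img"][190:440,250:500]; cv2.imwrite("pics/s2.png",cv2.cvtColor(cv2.resize(c,None,fx=2.4,fy=2.4,interpolation=cv2.INTER_CUBIC),cv2.COLOR_RGB2BGR))
for n,z in(("green_mid",.065),("yellow_mid",.074),("tin_green",.03),("board",.0)):
    print(n,[(np.round(x["pixel"]).tolist(),round(x["score"],2),at_z(s,x["pixel"],z).round(4).tolist()) for x in nets.tip_of(s,n)[:3]])
E
```

```text
[ 0.43463181 -0.00994573  0.15362871]
green_mid [([429.0, 350.0], 0.83, [0.5114, -0.3196, 0.065]), ([363.0, 262.0], 0.67, [0.49, -0.066, 0.065])]
yellow_mid [([279.0, 238.0], 0.64, [0.351, 0.0395, 0.074]), ([328.0, 243.0], 0.63, [0.4391, -0.0013, 0.074])]
tin_green [([340.0, 362.0], 0.93, [0.3842, -0.2771, 0.03])]
board [([416.0, 364.0], 0.78, [0.5137, -0.2808, 0.0])]
```

View pics/s2.png

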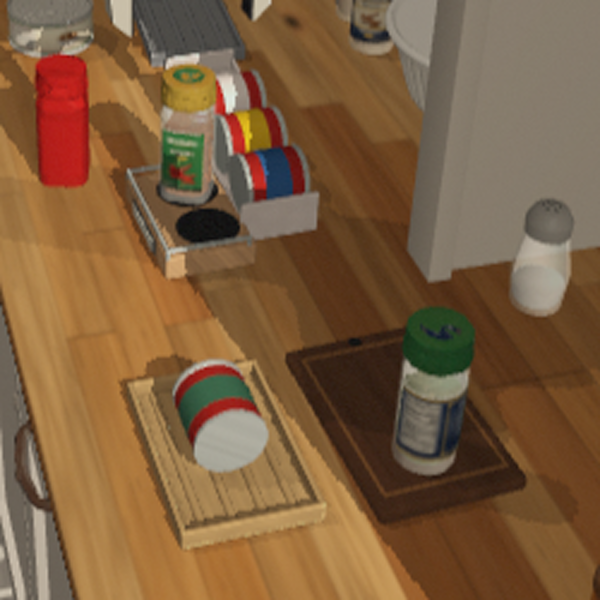

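The green jar stands upright on the board (foot at (428,465) in the crop), and its pad on the ledge is free at (207,225). Now the yellow jar.

Call:
carry_out(translation=[[0, 0, 0.01], [0, 0, 0.02], [0, 0, 0.02], [0, 0, 0.0085], [0, 0, 0.003], [0, 0, 0], [0, 0, 0], [0, 0, 0], [0, 0, 0], [0, 0, 0]], turn=[[0, 0, 0], [0, 0, 0], [0, 0, 0], [0, 0, 0], [0, 0, 0], [0, 0, 0], [0, 0, 0], [0, 0, 0], [0, 0, 0], [0, 0, 0]], gripper=[-1, -1, -1, -1, -1, 0.2, 0.2, 0.2, 0.4, 0.4])

```text
time: 15.55
tool_pos: [0.4354, -0.0124, 0.0925]
tool_rot: [3.142, -0.001, 0.034]
contact_force: [0.1, -0.6, 0.0]
opening: 0.0562
```

Call:
carry_out(translation=[[0, 0, 0], [0, 0, 0], [0, 0, 0], [0, 0, 0], [0, 0, 0], [0, 0, 0]], turn=[[0, 0, 0], [0, 0, 0], [0, 0, 0], [0, 0, 0], [0, 0, 0], [0, 0, 0]], gripper=[0.4, 1, 1, 1, 1, 1])

```text
time: 16.15
tool_pos: [0.4352, -0.0124, 0.0922]
tool_rot: [-3.142, -0.0, 0.034]
contact_force: [-0.6, -0.9, 1.4]
opening: 0.0422
```

Call:
carry_out(translation=[[0, 0, -0.008], [0, 0, -0.016], [0, 0, -0.018], [0, 0, -0.018], [0, 0.015, 0], [0, 0.03, 0], [0, 0.03, 0], [0, 0.03, 0], [0.01, 0.03, 0], [0.015, 0.03, 0]], turn=[[0, 0, 0], [0, 0, 0], [0, 0, 0], [0, 0, 0], [0, 0, 0], [0, 0, 0], [0, 0, 0], [0, 0, 0], [0, 0, 0], [0, 0, 0]], gripper=[1, 1, 1, 1, 1, 1, 1, 1, 1, 1])

```text
time: 17.15
tool_pos: [0.4655, -0.1776, 0.1526]
tool_rot: [-3.141, 0.0, 0.034]
contact_force: [1.1, 0.6, -1.2]
opening: 0.0422
```

Call:
carry_out(translation=[[0.015, 0.03, 0], [0.015, 0.025, 0], [0.01, 0.015, 0], [0, 0, 0.01], [0, 0, 0.02], [0, 0, 0.02], [0, 0, 0.01], [0, 0, 0.004], [0, 0, 0]], turn=[[0, 0, 0], [0, 0, 0], [0, 0, 0], [0, 0, 0], [0, 0, 0], [0, 0, 0], [0, 0, 0], [0, 0, 0], [0, 0, 0]], gripper=[1, 1, 1, 1, 1, 1, 1, 1, 1])

```text
time: 18.05
tool_pos: [0.508, -0.2446, 0.088]
tool_rot: [-3.141, 0.001, 0.035]
contact_force: [-0.2, -0.4, -1.7]
opening: 0.0421
```

Call:
carry_out(translation=[[0, 0, 0.002], [0, 0, 0.001], [0, 0, 0.001], [0, 0, 0]], turn=[[0, 0, 0], [0, 0, 0], [0, 0, 0], [0, 0, 0]], gripper=[1, 1, 1, 1])

```text
time: 18.45
tool_pos: [0.5083, -0.2451, 0.0843]
tool_rot: [3.141, -0.0, 0.034]
contact_force: [0.4, -0.4, -0.8]
opening: 0.0421
```

Call:
carry_out(translation=[[0, 0, 0.0005], [0, 0, 0.0005], [0, 0, 0]], turn=[[0, 0, 0], [0, 0, 0], [0, 0, 0]], gripper=[1, 1, 1])

```text
time: 18.75
tool_pos: [0.5085, -0.2452, 0.0842]
tool_rot: [3.141, -0.001, 0.034]
contact_force: [-0.5, 1.3, 6.6]
opening: 0.0423
```

Call:
carry_out(translation=[[0, 0, 0], [0, 0, 0], [0, 0, 0], [0, 0, -0.015], [0, 0, -0.03], [0, 0, -0.025], [-0.025, -0.015, 0], [-0.025, -0.03, 0], [0, -0.035, 0], [0, -0.035, 0]], turn=[[0, 0, 0], [0, 0, 0], [0, 0, 0], [0, 0, 0], [0, 0, 0], [0, 0, 0], [0, 0, 0], [0, 0, 0], [0, 0, 0], [0, 0, 0]], gripper=[-0.5, -1, -1, -1, -1, -1, -1, -1, -1, -1])

```text
time: 19.75
tool_pos: [0.4535, -0.131, 0.1532]
tool_rot: [-3.142, -0.0, 0.033]
contact_force: [-0.0, -0.5, -0.0]
opening: 0.092
```

Call:
carry_out(translation=[[0, -0.035, 0], [0.015, -0.035, 0], [0.02, -0.02, 0], [0.007, -0.005, 0], [0, 0, 0]], turn=[[0, 0, 0], [0, 0, 0], [0, 0, 0], [0, 0, 0], [0, 0, 0]], gripper=[-1, -1, -1, -1, -1])

```text
time: 20.25
tool_pos: [0.4935, -0.035, 0.1529]
tool_rot: [3.141, 0.0, 0.036]
contact_force: [-0.3, -0.1, -0.3]
opening: 0.092
```

```bash
python3 - <<'E'
from h import *
print(robot.observe()["tool_pos"])
s=read_camera("side"); w=read_camera("wrist")
c=s["img"][190:440,250:500]; c=cv2.resize(c,(480,480),interpolation=cv2.INTER_CUBIC); wv=cv2.resize(w["img"][120:480,160:560],(320,288))
o=np.zeros((480,800,3),np.uint8); o[:,:480]=c; o[:288,480:]=wv
cv2.imwrite("pics/s3.png",cv2.cvtColor(o,cv2.COLOR_RGB2BGR))
for q,p in(("s",s),("w",w)):
  for n,z in(("tin_blue",.037),("tin_yellow",.045),("tin_white",.053)):
    print(q,n,[(np.round(x["pixel"]).tolist(),round(x["score"],2),at_z(p,x["pixel"],z).round(4).tolist()) for x in nets.tip_of(p,n)[:2]])
E
```

```text
[ 0.49346525 -0.03503594  0.1528759 ]
s tin_blue [([363.0, 262.0], 0.9, [0.503, -0.0269, 0.037])]
s tin_yellow [([356.0, 252.0], 0.66, [0.4969, -0.001, 0.045]), ([408.0, 318.0], 0.53, [0.5212, -0.2174, 0.045])]
s tin_white [([345.0, 235.0], 0.79, [0.4908, 0.0521, 0.053])]
w tin_blue [([330.0, 230.0], 0.93, [0.4976, -0.0361, 0.037])]
w tin_yellow [([330.0, 162.0], 0.96, [0.4954, 0.0145, 0.045])]
w tin_white [([330.0, 89.0], 0.9, [0.4934, 0.0618, 0.053])]
```

View pics/s3.png

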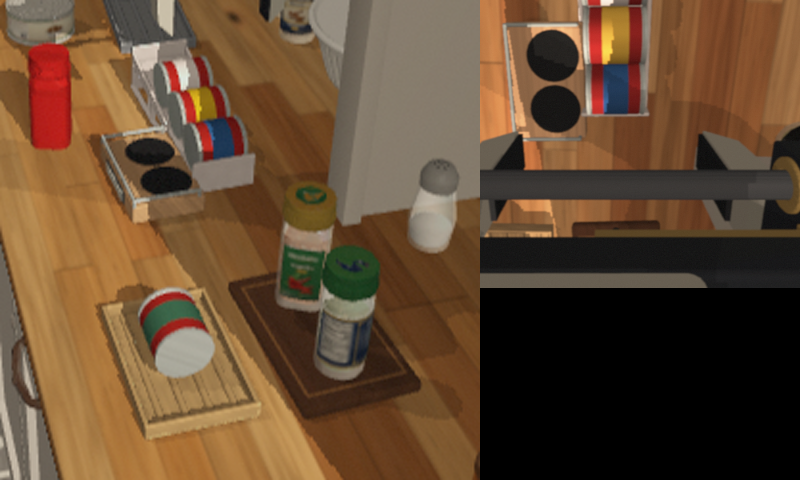

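Both jars stand upright on the board. The wrist inset shows the two black pads free and the blue tin at (616,88). I go down on the blue tin.

Call:
carry_out(translation=[[0.0025, 0.001, 0.01], [0, 0, 0.02], [0, 0, 0.025], [0, 0, 0.025], [0, 0, 0.02], [0, 0, 0.012], [0, 0, 0.008], [0, 0, 0.004], [0, 0, 0.002], [0, 0, 0]], turn=[[0, 0, -0.005], [0, 0, 0], [0, 0, 0], [0, 0, 0], [0, 0, 0], [0, 0, 0], [0, 0, 0], [0, 0, 0], [0, 0, 0], [0, 0, 0]], gripper=[-0.6, -0.6, -0.6, -0.6, -0.6, -0.6, -0.6, -0.6, -0.6, -0.6])

```text
time: 21.65
tool_pos: [0.4959, -0.0364, 0.0275]
tool_rot: [3.141, -0.001, 0.039]
contact_force: [-0.1, -0.4, 0.4]
opening: 0.0733
```

Call:
carry_out(translation=[[0, 0, 0], [0, 0, 0], [0, 0, 0], [0, 0, 0], [0, 0, 0], [0, 0, 0]], turn=[[0, 0, 0], [0, 0, 0], [0, 0, 0], [0, 0, 0], [0, 0, 0], [0, 0, 0]], gripper=[-0.2, -0.2, 1, 1, 1, 1], squeeze=15)

```text
time: 22.25
tool_pos: [0.4961, -0.0364, 0.0275]
tool_rot: [3.141, -0.001, 0.039]
contact_force: [1.5, 0.9, 3.5]
opening: 0.0521
```

Call:
carry_out(translation=[[0, 0, -0.01], [0, 0, -0.02], [0, 0, -0.025], [0, 0, -0.025], [0, 0, -0.025], [0, 0, -0.02]], turn=[[0, 0, 0], [0, 0, 0], [0, 0, 0], [0, 0, 0], [0, 0, 0], [0, 0, 0]], gripper=[1, 1, 1, 1, 1, 1])

```text
time: 22.85
tool_pos: [0.495, -0.0363, 0.1537]
tool_rot: [-3.142, 0.0, 0.039]
contact_force: [-0.0, 0.1, -1.2]
opening: 0.0518
```

```bash
python3 - <<'E'
from h import *
s=read_camera("side");t=read_camera("top")
def Z(a,b): return [130+a/2.16,140+b/2.16]
q=[at_z(t,Z(*c),.014)[:2] for c in((48,73),(188,80),(178,173),(38,162))]
print("tray",np.round(q,4).tolist(),"c",np.mean(q,0).round(4),[np.linalg.norm(q[i]-q[(i+1)%4]).round(3) for i in range(4)])
e=(q[0]-q[1]+q[3]-q[2]); print("yaw of long",np.arctan2(e[1],e[0]))
for m in nets.regions_of(s,"kitchen_tray")[:2]: print(m["score"],at_z(s,m["pixel"],.007).round(4))
for m in nets.regions_of(t,"kitchen_tray")[:2]:
    M=m["region"].astype(np.uint8); k=cv2.approxPolyDP(cv2.findContours(M,0,1)[0][0],6,True)[:,0]; print("top",m["score"],at_z(t,m["pixel"],.007).round(4),k.tolist(),[at_z(t,x,.014)[:2].round(3).tolist() for x in k])
print("tip",[(x["score"],at_z(t,x["pixel"],0).round(4)) for x in nets.tip_of(t,"kitchen_tray")[:1]],[(x["score"],at_z(s,x["pixel"],0).round(4)) for x in nets.tip_of(s,"kitchen_tray")[:2]])
c=np.zeros((480,800,3),np.uint8);c[:,:400]=cv2.resize(t["img"][160:232,135:195],(400,480),interpolation=cv2.INTER_CUBIC)
c[:,400:]=cv2.resize(s["img"][160:256,290:370],(400,480),interpolation=cv2.INTER_CUBIC)
cv2.imwrite("pics/s4.png",cv2.cvtColor(c,cv2.COLOR_RGB2BGR))
E
```

```text
tray [[0.564, 0.36], [0.5585, 0.2195], [0.4625, 0.2253], [0.4721, 0.3639]] c [0.5143 0.2922] [np.float64(0.141), np.float64(0.096), np.float64(0.139), np.float64(0.092)]
yaw of long 1.516835687352066
0.94 [0.5023 0.3022 0.007 ]
top 0.71 [0.5098 0.2999 0.007 ] [[152, 175], [147, 214], [211, 218], [214, 178]] [[0.561, 0.36], [0.474, 0.365], [0.467, 0.229], [0.556, 0.226]]
tip [(0.89, array([0.5139, 0.2974, 0.    ]))] [(0.74, array([0.5177, 0.3061, 0.    ]))]
```

View pics/s4.png

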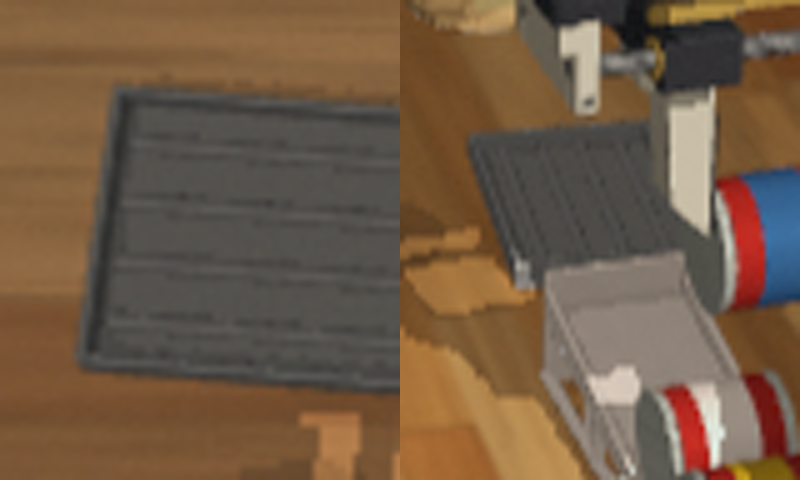

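Crop: the tray's ribs run along its long side with the middle ribs visible, the blue tin is in the gripper, and yellow and white have rolled forward. Tray centre is about (0.514, 0.294) with its long axis at yaw 1.52.

Call:
carry_out(translation=[[0.003, -0.02, 0], [0.003, -0.035, 0], [0.003, -0.035, 0], [0.003, -0.035, 0], [0.003, -0.035, 0], [0.003, -0.035, 0], [0.003, -0.035, 0], [0.003, -0.035, 0], [0.004, -0.035, 0], [0.004, -0.029, 0]], turn=[[0, 0, 0], [0, 0, 0], [0, 0, 0], [0, 0, 0], [0, 0, 0], [0, 0, 0], [0, 0, 0], [0, 0, 0], [0, 0, 0], [0, 0, 0]], gripper=[1, 1, 1, 1, 1, 1, 1, 1, 1, 1])

```text
time: 24.15
tool_pos: [0.5135, 0.2952, 0.1503]
tool_rot: [3.141, 0.003, 0.04]
contact_force: [-0.0, -1.2, -1.6]
opening: 0.0516
```

Call:
carry_out(translation=[[0, 0, 0], [0, 0, 0], [0, 0, 0], [0, 0, 0], [0, 0, 0], [0, 0, 0], [0, 0, 0], [0, 0, 0], [0, 0, 0], [0, 0, 0]], turn=[[0, 0, -0.1481], [0, 0, -0.1481], [0, 0, -0.1481], [0, 0, -0.1481], [0, 0, -0.1481], [0, 0, -0.1481], [0, 0, -0.1481], [0, 0, -0.1481], [0, 0, -0.1481], [0, 0, -0.1481]], gripper=[1, 1, 1, 1, 1, 1, 1, 1, 1, 1])

```text
time: 25.15
tool_pos: [0.5137, 0.2933, 0.1503]
tool_rot: [-3.138, 0.001, 1.526]
contact_force: [-0.5, 0.3, -1.1]
opening: 0.0518
```

Call:
carry_out(translation=[[0, 0, 0]], turn=[[0, 0, 0]], gripper=[1])

```text
time: 25.25
tool_pos: [0.5138, 0.2933, 0.1505]
tool_rot: [-3.139, 0.001, 1.522]
contact_force: [0.5, 0.2, -0.7]
opening: 0.0517
```

```bash
python3 - <<'E'
from h import *
w=read_camera("wrist");t=read_camera("top");s=read_camera("side")
o=np.zeros((480,800,3),np.uint8); o[:,:640]=w["img"]
cv2.imwrite("pics/w2.png",cv2.cvtColor(w["img"],cv2.COLOR_RGB2BGR))
for n,p in(("w",w),("t",t),("s",s)): print(n,[(round(x["score"],2),at_z(p,x["pixel"],0).round(4)) for x in nets.tip_of(p,"kitchen_tray")[:1]],[(round(x["score"],2),np.round(x["pixel"])) for x in nets.tip_of(p,"tin_blue")[:1]])
E
```

```text
w [(0.98, array([0.5169, 0.2988, 0.    ]))] [(0.63, array([323., 295.]))]
t [(0.64, array([ 0.5258, -0.3416,  0.    ]))] [(0.6, array([163., 176.]))]
s [] [(0.71, array([326., 138.]))]
```

View pics/w2.png

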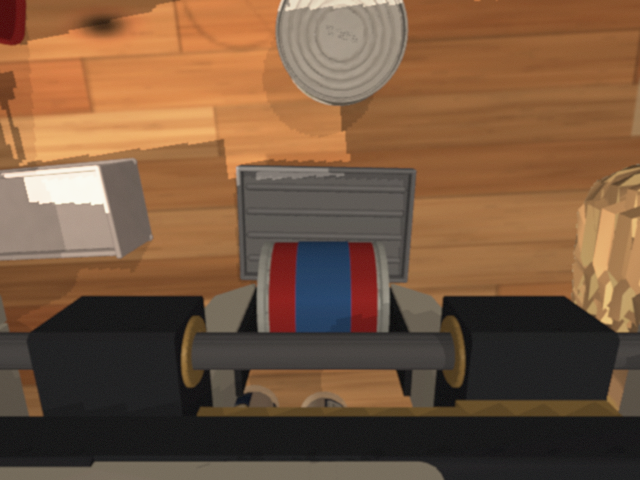

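Wrist view: the tin is held level above the tray, with tray corners at (238,167), (414,170), (407,280) and (241,280), and ribs at rows 184, 212 and 235.

```bash
python3 - <<'E'
from h import *
w=read_camera("wrist")
q=np.array([at_z(w,c,.014)[:2] for c in((238,167),(414,170),(407,280),(241,280))])
print(q.round(4).tolist(),q.mean(0).round(4),[np.linalg.norm(q[i]-q[(i+1)%4]).round(3) for i in range(4)])
for c in((327,184),(327,212),(327,235),(327,262)): print(at_z(w,c,.007).round(4))
for n in(.494,.504,.514,.524): print(n,np.round(proj(w,[n,.2933,.007])))
E
```

```text
[[0.4667, 0.2304], [0.4759, 0.3664], [0.5668, 0.3616], [0.5597, 0.2229]] [0.5173 0.2953] [np.float64(0.136), np.float64(0.091), np.float64(0.139), np.float64(0.093)]
[0.4842 0.2986 0.007 ]
[0.507  0.2975 0.007 ]
[0.5263 0.2966 0.007 ]
[0.5499 0.2954 0.007 ]
0.494 [321. 196.]
0.504 [322. 209.]
0.514 [322. 221.]
0.524 [323. 232.]
```

Call:
carry_out(translation=[[0.002, 0.0025, 0.01], [0, 0, 0.02], [0, 0, 0.025], [0, 0, 0.025], [0, 0, 0.02], [0, 0, 0.014], [0, 0, 0.008], [0, 0, 0.004], [0, 0, 0], [0, 0, 0]], turn=[[0, 0, 0], [0, 0, 0], [0, 0, 0], [0, 0, 0], [0, 0, 0], [0, 0, 0], [0, 0, 0], [0, 0, 0], [0, 0, 0], [0, 0, 0]], gripper=[1, 1, 1, 1, 1, 1, 1, 1, 1, 1])

```text
time: 26.75
tool_pos: [0.5177, 0.2958, 0.0269]
tool_rot: [3.14, -0.001, 1.52]
contact_force: [0.5, 0.7, -1.0]
opening: 0.0519
```

Call:
carry_out(translation=[[0, 0, 0.001], [0, 0, 0.001], [0, 0, 0]], turn=[[0, 0, 0], [0, 0, 0], [0, 0, 0]], gripper=[1, 1, 1])

```text
time: 27.05
tool_pos: [0.5172, 0.2956, 0.0243]
tool_rot: [3.141, -0.0, 1.52]
contact_force: [-0.1, -0.2, -0.9]
opening: 0.0517
```

Call:
carry_out(translation=[[0, 0, 0.0015], [0, 0, 0.001], [0, 0, 0.001], [0, 0, 0]], turn=[[0, 0, 0], [0, 0, 0], [0, 0, 0], [0, 0, 0]], gripper=[1, 1, 1, 1])

```text
time: 27.45
tool_pos: [0.5172, 0.2955, 0.0207]
tool_rot: [3.142, -0.0, 1.52]
contact_force: [0.4, -0.1, -0.2]
opening: 0.0516
```

Call:
carry_out(translation=[[0, 0, 0.0008], [0, 0, 0]], turn=[[0, 0, 0], [0, 0, 0]], gripper=[1, 1])

```text
time: 27.65
tool_pos: [0.5173, 0.2956, 0.0205]
tool_rot: [3.141, -0.0, 1.52]
contact_force: [-1.2, -1.3, 4.9]
opening: 0.0517
```

Call:
carry_out(translation=[[0, 0, 0], [0, 0, 0], [0, 0, 0], [0, 0, -0.01], [0, 0, -0.03], [0, 0, -0.03], [0, 0, -0.03], [0, 0, -0.03], [0, 0, 0]], turn=[[0, 0, 0], [0, 0, 0], [0, 0, 0], [0, 0, 0], [0, 0, 0], [0, 0, 0], [0, 0, 0], [0, 0, 0], [0, 0, 0]], gripper=[-0.3, -0.6, -0.6, -0.6, -0.6, -0.6, -0.6, -0.6, -0.6])

```text
time: 28.55
tool_pos: [0.5196, 0.2966, 0.1553]
tool_rot: [3.133, -0.004, 1.52]
contact_force: [1.2, 0.3, -0.8]
opening: 0.0734
```

```bash
python3 - <<'E'
from h import *
w=read_camera("wrist");t=read_camera("top");s=read_camera("side")
o=np.zeros((480,800,3),np.uint8); o[:240,:320]=cv2.resize(w["img"],(320,240)); 
o[:,320:]=cv2.resize(s["img"][160:440,240:520],(480,480),interpolation=cv2.INTER_CUBIC)
o[240:,:320]=cv2.resize(t["img"][190:310,350:510],(320,240),interpolation=cv2.INTER_CUBIC)
cv2.imwrite("pics/c5.png",cv2.cvtColor(o,cv2.COLOR_RGB2BGR))
for n,p in(("w",w),("t",t),("s",s)):
  for k,z in(("tin_blue",.03),("tin_green",.03),("tin_white",.045),("tin_yellow",.037),("lane_load",.055)):
    print(n,k,[(round(x["score"],2),at_z(p,x["pixel"],z).round(4).tolist()) for x in nets.tip_of(p,k)[:2]])
q=nets.regions_of(t,"tin_green")
for m in q[:1]: print(m["score"],at_z(t,m["pixel"],.05).round(4))
E
```

```text
w tin_blue [(0.61, [0.5174, 0.2985, 0.03])]
w tin_green []
w tin_white []
w tin_yellow []
w lane_load [(0.76, [0.4922, 0.0739, 0.055]), (0.33, [0.5102, 0.2978, 0.055])]
t tin_blue [(0.7, [0.5118, 0.2942, 0.03]), (0.22, [0.5115, -0.2559, 0.03])]
t tin_green [(0.84, [0.3861, -0.2771, 0.03])]
t tin_white [(0.94, [0.4876, 0.017, 0.045]), (0.64, [0.3834, -0.2715, 0.045])]
t tin_yellow [(0.95, [0.5028, -0.0345, 0.037])]
t lane_load [(0.59, [0.4915, 0.0789, 0.055])]
s tin_blue [(0.69, [0.5167, 0.2971, 0.03]), (0.16, [0.3844, -0.2781, 0.03])]
s tin_green [(0.94, [0.3836, -0.2797, 0.03]), (0.53, [0.5313, -0.2066, 0.03])]
s tin_white [(0.56, [0.4959, 0.0219, 0.045])]
s tin_yellow [(0.8, [0.4969, -0.0362, 0.037]), (0.53, [0.4944, 0.2366, 0.037])]
s lane_load [(0.58, [0.4977, 0.0747, 0.055])]
0.7 [ 0.3858 -0.2701  0.05  ]
```

View pics/c5.png

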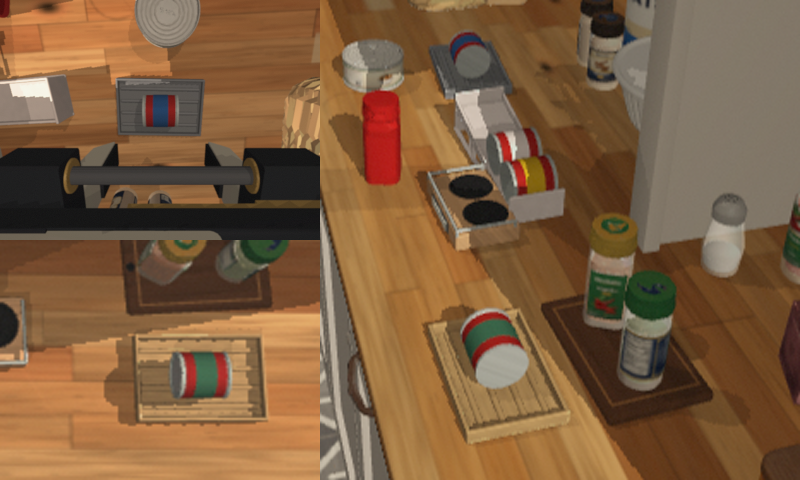

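Blue lies in the tray between the ribs. Yellow and white have rolled forward, leaving the upper end of the lane empty, and both jars stand on the board. The green tin's axis runs along world y. Going there.

Call:
carry_out(translation=[[-0.02, -0.003, 0], [-0.035, -0.006, 0], [-0.035, -0.006, 0], [-0.035, -0.006, 0], [-0.035, -0.007, 0], [-0.035, -0.007, 0], [-0.035, -0.007, 0], [-0.035, -0.007, 0], [-0.035, -0.007, 0], [-0.035, -0.007, 0]], turn=[[0, 0, 0], [0, 0, 0], [0, 0, 0], [0, 0, 0], [0, 0, 0], [0, 0, 0], [0, 0, 0], [0, 0, 0], [0, 0, 0], [0, 0, 0]], gripper=[-0.6, -0.6, -0.6, -0.6, -0.6, -0.6, -0.6, -0.6, -0.6, -0.6])

```text
time: 30.5
tool_pos: [0.4369, -0.0372, 0.1501]
tool_rot: [3.141, 0.0, 1.52]
contact_force: [0.5, -0.5, -0.2]
opening: 0.0734
```

Call:
carry_out(translation=[[-0.035, -0.007, 0], [-0.035, -0.007, 0], [-0.035, -0.007, 0], [-0.035, -0.007, 0], [-0.035, -0.007, 0], [-0.035, -0.006, 0], [-0.03, -0.002, 0], [-0.005, 0, 0], [0, 0, 0]], turn=[[0, 0, 0], [0, 0, 0], [0, 0, 0], [0, 0, 0], [0, 0, 0], [0, 0, 0], [0, 0, 0], [0, 0, 0], [0, 0, 0]], gripper=[-0.6, -0.6, -0.6, -0.6, -0.6, -0.6, -0.6, -0.6, -0.6])

```text
time: 31.4
tool_pos: [0.3818, -0.2788, 0.1497]
tool_rot: [3.142, -0.0, 1.518]
contact_force: [0.1, -0.4, -0.8]
opening: 0.0736
```

```bash
python3 - <<'E'
from h import *
w=read_camera("wrist"); o=robot.observe(); print(o["tool_pos"],o["tool_rot"],o["qpos"])
cv2.imwrite("pics/w6.png",cv2.cvtColor(w["img"],cv2.COLOR_RGB2BGR))
print([(round(x["score"],2),np.round(x["pixel"]),at_z(w,x["pixel"],.03).round(4).tolist()) for x in nets.tip_of(w,"tin_green")[:2]])
for m in nets.regions_of(w,"tin_green")[:1]:
    M=m["region"].astype(np.uint8); print(m["score"],cv2.boundingRect(M),cv2.minAreaRect(cv2.findNonZero(M)))
E
```

```text
[ 0.38191021 -0.27787377  0.14964934] [-3.14137242e+00 -8.19994033e-04  1.51964622e+00] [-7.91810822e-01  3.03248442e-01  1.74797932e+00  5.14658286e-04
  1.09108080e+00 -2.31169482e+00]
[(0.7, array([323., 230.]), [0.3825, -0.2789, 0.03])]
0.65 (284, 198, 75, 68) ((321.14923095703125, 231.18614196777344), (65.17727661132812, 73.60871124267578), 86.8201675415039)
```

View pics/w6.png

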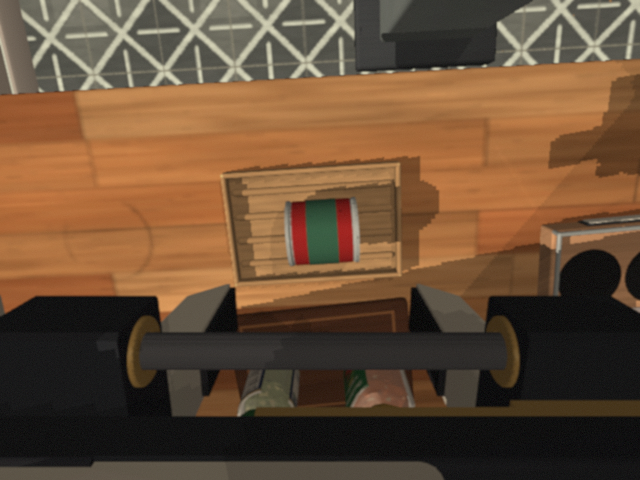

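The wrist view shows the green tin at (322,231), its axis ~3° off the tool x, in line with the tray edges. I correct the yaw by −0.054 and go down.

Call:
carry_out(translation=[[0, 0.0015, 0.01], [0, 0, 0.02], [0, 0, 0.025], [0, 0, 0.025], [0, 0, 0.02], [0, 0, 0.014], [0, 0, 0.008], [0, 0, 0.005], [0, 0, 0.002], [0, 0, 0]], turn=[[0, 0, -0.054], [0, 0, 0], [0, 0, 0], [0, 0, 0], [0, 0, 0], [0, 0, 0], [0, 0, 0], [0, 0, 0], [0, 0, 0], [0, 0, 0]], gripper=[-0.6, -0.6, -0.6, -0.6, -0.6, -0.6, -0.6, -0.6, -0.6, -0.6])

```text
time: 32.55
tool_pos: [0.3838, -0.2784, 0.0211]
tool_rot: [3.141, 0.0, 1.575]
contact_force: [-0.0, -0.8, 0.4]
opening: 0.0732
```

Call:
carry_out(translation=[[0, 0, 0], [0, 0, 0], [0, 0, 0], [0, 0, 0], [0, 0, 0], [0, 0, 0]], turn=[[0, 0, 0], [0, 0, 0], [0, 0, 0], [0, 0, 0], [0, 0, 0], [0, 0, 0]], gripper=[-0.2, -0.2, 1, 1, 1, 1])

```text
time: 33.15
tool_pos: [0.3837, -0.2787, 0.0211]
tool_rot: [3.141, 0.0, 1.574]
contact_force: [-0.3, 0.0, 4.1]
opening: 0.0517
```

Call:
carry_out(translation=[[0, 0, -0.01], [0, 0, -0.02], [0, 0, -0.03], [0, 0, -0.03], [0, 0, -0.03], [0, 0, -0.01], [0, 0, 0], [0, 0, 0], [0, 0, 0], [0, 0, 0]], turn=[[0, 0, 0], [0, 0, 0], [0, 0, 0], [0, 0, 0], [0, 0, 0.1], [0, 0, 0.14], [0, 0, 0.14], [0, 0, 0.14], [0, 0, 0.14], [0, 0, 0.14]], gripper=[1, 1, 1, 1, 1, 1, 1, 1, 1, 1])

```text
time: 34.15
tool_pos: [0.3833, -0.2781, 0.1511]
tool_rot: [-3.141, -0.0, 0.769]
contact_force: [0.1, 0.3, -1.6]
opening: 0.0516
```

Call:
carry_out(translation=[[0, 0, 0], [0, 0, 0], [0, 0, 0], [0, 0, 0], [0, 0, 0], [0, 0, 0]], turn=[[0, 0, 0.14], [0, 0, 0.14], [0, 0, 0.14], [0, 0, 0.14], [0, 0, 0.14], [0, 0, 0.035]], gripper=[1, 1, 1, 1, 1, 1])

```text
time: 34.75
tool_pos: [0.3833, -0.2781, 0.1511]
tool_rot: [-3.141, 0.0, 0.035]
contact_force: [0.9, 0.4, -1.8]
opening: 0.0517
```

Call:
carry_out(translation=[[0.01, -0.02, 0], [0.012, -0.035, 0], [0.012, -0.035, 0], [0.012, -0.035, 0], [0.012, -0.037, 0], [0.013, -0.037, 0], [0.013, -0.037, 0], [0.013, -0.037, 0], [0.013, -0.037, 0], [0.013, -0.0366, 0]], turn=[[0, 0, -0.003], [0, 0, 0], [0, 0, 0], [0, 0, 0], [0, 0, 0], [0, 0, 0], [0, 0, 0], [0, 0, 0], [0, 0, 0], [0, 0, 0]], gripper=[1, 1, 1, 1, 1, 1, 1, 1, 1, 1])

```text
time: 35.75
tool_pos: [0.4917, 0.0748, 0.1512]
tool_rot: [-3.141, 0.0, 0.042]
contact_force: [0.1, -0.4, -0.9]
opening: 0.0519
```

Call:
carry_out(translation=[[0, 0, 0.015], [0, 0, 0.015], [0, 0, 0], [0, 0, 0]], turn=[[0, 0, 0], [0, 0, 0], [0, 0, 0], [0, 0, 0]], gripper=[1, 1, 1, 1])

```text
time: 36.15
tool_pos: [0.4917, 0.073, 0.1212]
tool_rot: [-3.141, 0.0, 0.042]
contact_force: [-0.2, 0.0, -0.8]
opening: 0.0519
```

```bash
python3 - <<'E'
from h import *
w=read_camera("wrist"); s=read_camera("side"); o=robot.observe(); print(o["tool_pos"],o["tool_rot"])
O=np.zeros((480,800,3),np.uint8); O[:360,:400]=w["img"][:360,130:530]; O[:,400:]=cv2.resize(s["img"][160:280,290:390],(400,480),interpolation=cv2.INTER_CUBIC)
cv2.imwrite("pics/w7.png",cv2.cvtColor(O,cv2.COLOR_RGB2BGR))
T=o["tool_pos"]
print([(k,round(x["score"],2),np.round(x["pixel"]),at_z(p,x["pixel"],.055).round(4).tolist()) for k,p in(("w",w),("s",s)) for x in nets.tip_of(p,"lane_load")[:1]])
print([(k,round(x["score"],2),np.round(x["pixel"]),at_z(p,x["pixel"],T[2]+.009).round(4).tolist()) for k,p in(("w",w),("s",s)) for x in nets.tip_of(p,"tin_green")[:1]])
print([(k,round(x["score"],2),np.round(x["pixel"]),at_z(p,x["pixel"],.045).round(4).tolist()) for k,p in(("w",w),("s",s)) for x in nets.tip_of(p,"tin_white")[:1]])
E
```

```text
[0.49227805 0.07278541 0.12173803] [-3.14154139e+00 -1.33905639e-03  4.18008001e-02]
[('w', 0.91, array([325., 246.]), [0.4928, 0.0743, 0.055]), ('s', 0.88, array([344., 231.]), [0.4925, 0.0659, 0.055])]
[('w', 0.6, array([322., 296.]), [0.4908, 0.0732, 0.1307]), ('s', 0.68, array([345., 199.]), [0.4916, 0.0658, 0.1307])]
[('s', 0.74, array([354., 248.]), [0.497, 0.0139, 0.045])]
```

View pics/w7.png

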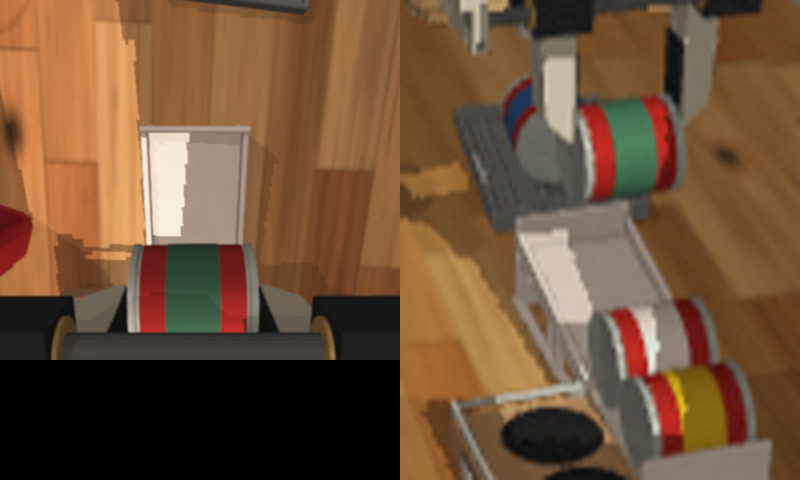

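The wrist view shows the tin centred over the lane (columns 324 vs 325) and parallel to it. In the side crop yellow and white rest at the low end with room behind. Lowering to the release height.

Call:
carry_out(translation=[[0.001, 0, 0.01], [0, 0, 0.02], [0, 0, 0.02], [0, 0, 0.014], [0, 0, 0.006], [0, 0, 0.003], [0, 0, 0], [0, 0, 0]], turn=[[0, 0, 0], [0, 0, 0], [0, 0, 0], [0, 0, 0], [0, 0, 0], [0, 0, 0], [0, 0, 0], [0, 0, 0]], gripper=[1, 1, 1, 1, 1, 1, 1, 1])

```text
time: 37.35
tool_pos: [0.4933, 0.0731, 0.0483]
tool_rot: [-3.142, -0.001, 0.042]
contact_force: [0.3, 0.4, -1.0]
opening: 0.0521
```

Call:
carry_out(translation=[[0, 0, 0.001], [0, 0, 0.0007], [0, 0, 0]], turn=[[0, 0, 0], [0, 0, 0], [0, 0, 0]], gripper=[1, 1, 1])

```text
time: 37.65
tool_pos: [0.4929, 0.0731, 0.0463]
tool_rot: [-3.142, -0.0, 0.042]
contact_force: [-0.8, -0.1, -2.0]
opening: 0.0513
```

Call:
carry_out(translation=[[0, 0, 0.0008], [0, 0, 0]], turn=[[0, 0, 0], [0, 0, 0]], gripper=[1, 1])

```text
time: 37.85
tool_pos: [0.4929, 0.0731, 0.0453]
tool_rot: [-3.141, -0.0, 0.042]
contact_force: [0.3, 0.4, -0.4]
opening: 0.0518
```

Call:
carry_out(translation=[[0, 0, 0], [0, 0, 0], [0, 0, 0], [0, 0, 0], [0, 0, 0], [0, 0, -0.01], [0, 0, -0.03], [0, 0, -0.04], [0, 0, -0.03], [0, 0, 0]], turn=[[0, 0, 0], [0, 0, 0], [0, 0, 0], [0, 0, 0], [0, 0, 0], [0, 0, 0], [0, 0, 0], [0, 0, 0], [0, 0, 0], [0, 0, 0]], gripper=[-0.3, -0.6, -0.6, -0.6, -0.6, -0.6, -0.6, -0.6, -0.6, -0.6])

```text
time: 38.85
tool_pos: [0.4955, 0.0731, 0.1603]
tool_rot: [3.141, -0.009, 0.042]
contact_force: [-0.2, 0.6, -0.4]
opening: 0.0734
```

```bash
python3 - <<'E'
from h import *
s=read_camera("side"); t=read_camera("top")
O=np.zeros((480,800,3),np.uint8); O[:400,:400]=cv2.resize(t["img"][170:270,240:340+0],(400,400),interpolation=cv2.INTER_CUBIC); O[:,400:]=cv2.resize(s["img"][180:300,290:390],(400,480),interpolation=cv2.INTER_CUBIC)
cv2.imwrite("pics/c8.png",cv2.cvtColor(O,cv2.COLOR_RGB2BGR))
for k,z in(("tin_green",.053),("tin_white",.045),("tin_yellow",.037),("yellow_mid",.066),("green_mid",.065)): print(k,[(q,round(x["score"],2),at_z(p,x["pixel"],z).round(4).tolist()) for q,p in(("t",t),("s",s)) for x in nets.tip_of(p,k)[:2]])
E
```

```text
tin_green [('s', 0.75, [0.4922, 0.0661, 0.053])]
tin_white [('t', 0.67, [0.51, 0.2911, 0.045]), ('t', 0.57, [0.4863, 0.0143, 0.045]), ('s', 0.97, [0.4976, 0.0106, 0.045]), ('s', 0.63, [0.4762, -0.0218, 0.045])]
tin_yellow [('t', 0.94, [0.5053, -0.0405, 0.037]), ('s', 0.61, [0.4936, -0.0357, 0.037])]
yellow_mid [('t', 0.67, [0.5018, -0.247, 0.066]), ('s', 0.83, [0.5068, -0.2411, 0.066]), ('s', 0.74, [0.3505, 0.0534, 0.066])]
green_mid [('t', 0.72, [0.5096, -0.324, 0.065]), ('s', 0.78, [0.511, -0.3195, 0.065])]
```

View pics/c8.png

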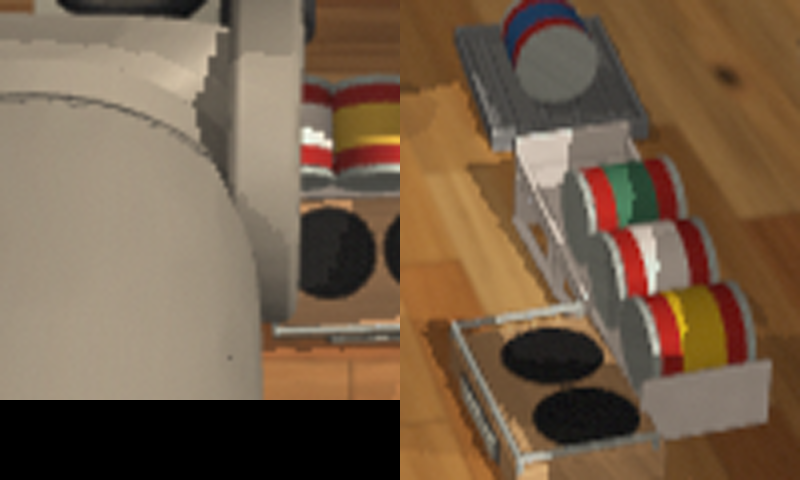

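Lane order is now yellow, white, green from the low end, and blue is in the tray. Both jar pads are free. Now the jars go back, yellow first.

Call:
carry_out(translation=[[0, 0, 0], [-0.015, 0.025, 0], [-0.02, 0.035, 0], [-0.015, 0.035, 0], [0, 0.035, 0], [0, 0.035, 0], [0, 0.035, 0], [0.01, 0.035, 0], [0.02, 0.035, 0], [0.02, 0.035, 0]], turn=[[0, 0, 0.008], [0, 0, 0], [0, 0, 0], [0, 0, 0], [0, 0, 0], [0, 0, 0], [0, 0, 0], [0, 0, 0], [0, 0, 0], [0, 0, 0]], gripper=[-0.6, -1, -1, -1, -1, -1, -1, -1, -1, -1])

```text
time: 40.45
tool_pos: [0.5037, -0.2334, 0.1555]
tool_rot: [3.142, -0.0, 0.033]
contact_force: [-0.3, -0.4, 0.1]
opening: 0.0913
```

Call:
carry_out(translation=[[0, 0.013, 0], [0, 0, 0], [0, 0, 0]], turn=[[0, 0, 0], [0, 0, 0], [0, 0, 0]], gripper=[-1, -1, -1])

```text
time: 40.75
tool_pos: [0.5029, -0.2438, 0.1549]
tool_rot: [-3.14, 0.001, 0.034]
contact_force: [0.1, 0.7, -0.4]
opening: 0.092
```

```bash
python3 - <<'E'
from h import *
s=read_camera("side"); t=read_camera("top")
for p in([328.25,268.75],[336.75,284]): print("pad s",at_z(s,p,.02).round(4))
for n,P in(("t",t),("s",s)):
    g=cv2.cvtColor(P["img"],cv2.COLOR_RGB2GRAY); m=((g<45)*255).astype(np.uint8)
    k,l,st,ce=cv2.connectedComponentsWithStats(m)
    for i in range(1,k):
        X=at_z(P,ce[i],.02)
        if st[i][4]>60 and .39<X[0]<.47 and -.12<X[1]<.05: print(n,st[i],X.round(4))
print(robot.observe()["tool_pos"],robot.observe()["tool_rot"])
E
```

```text
pad s [ 0.4379 -0.0098  0.02  ]
pad s [ 0.4402 -0.0629  0.02  ]
s [315 262  26  14 267] [ 0.4365 -0.0092  0.02  ]
s [323 277  27  14 292] [ 0.439  -0.0613  0.02  ]
[ 0.50319114 -0.24331368  0.15542118] [-3.14087407e+00  4.11705568e-04  3.51880409e-02]
```

Call:
carry_out(translation=[[0.0055, 0.0015, 0.01], [0, 0, 0.02], [0, 0, 0.02], [0, 0, 0.014], [0, 0, 0.005], [0, 0, 0.001], [0, 0, 0], [0, 0, 0], [0, 0, 0], [0, 0, 0]], turn=[[0, 0, 0], [0, 0, 0], [0, 0, 0], [0, 0, 0], [0, 0, 0], [0, 0, 0], [0, 0, 0], [0, 0, 0], [0, 0, 0], [0, 0, 0]], gripper=[-1, -1, -1, -1, -1, -1, -1, 0.2, 0.2, 0.2])

```text
time: 41.85
tool_pos: [0.5095, -0.2462, 0.0858]
tool_rot: [3.141, -0.001, 0.034]
contact_force: [-0.0, -0.2, 0.2]
opening: 0.0725
```

Call:
carry_out(translation=[[0, 0, 0], [0, 0, 0], [0, 0, 0], [0, 0, 0], [0, 0, 0], [0, 0, 0]], turn=[[0, 0, 0], [0, 0, 0], [0, 0, 0], [0, 0, 0], [0, 0, 0], [0, 0, 0]], gripper=[0.4, 0.4, 1, 1, 1, 1])

```text
time: 42.45
tool_pos: [0.5092, -0.2461, 0.0853]
tool_rot: [-3.141, 0.0, 0.034]
contact_force: [-0.9, -0.2, 0.4]
opening: 0.0421
```

Call:
carry_out(translation=[[0, 0, -0.01], [0, 0, -0.02], [0, 0, -0.02], [0, 0, -0.016], [-0.02, -0.015, 0], [-0.02, -0.03, 0], [-0.02, -0.03, 0], [-0.0053, -0.03, 0], [0, -0.03, 0], [0, -0.03, 0]], turn=[[0, 0, 0], [0, 0, 0], [0, 0, 0], [0, 0, 0], [0, 0, 0], [0, 0, 0], [0, 0, 0], [0, 0, 0], [0, 0, 0], [0, 0, 0]], gripper=[1, 1, 1, 1, 1, 1, 1, 1, 1, 1])

```text
time: 43.45
tool_pos: [0.4382, -0.0824, 0.1522]
tool_rot: [3.141, -0.001, 0.034]
contact_force: [1.2, -0.3, -1.7]
opening: 0.0421
```

Call:
carry_out(translation=[[0, -0.03, 0], [0, -0.025, 0], [0, -0.016, 0], [0, 0, 0], [0, 0, 0]], turn=[[0, 0, 0], [0, 0, 0], [0, 0, 0], [0, 0, 0], [0, 0, 0]], gripper=[1, 1, 1, 1, 1])

```text
time: 43.95
tool_pos: [0.4362, -0.0125, 0.1518]
tool_rot: [3.141, -0.001, 0.035]
contact_force: [-0.2, 0.5, -1.1]
opening: 0.0421
```

Call:
carry_out(translation=[[0, 0, 0.01], [0, 0, 0.018], [0, 0, 0.016], [0, 0, 0.008], [0, 0, 0.004], [0, 0, 0.001], [0, 0, 0], [0, 0, 0]], turn=[[0, 0, 0], [0, 0, 0], [0, 0, 0], [0, 0, 0], [0, 0, 0], [0, 0, 0], [0, 0, 0], [0, 0, 0]], gripper=[1, 1, 1, 1, 1, 1, 1, 1])

```text
time: 44.75
tool_pos: [0.4364, -0.0126, 0.0948]
tool_rot: [3.141, -0.001, 0.034]
contact_force: [-0.1, 0.4, -1.3]
opening: 0.0418
```

Call:
carry_out(translation=[[0, 0, 0.0008], [0, 0, 0]], turn=[[0, 0, 0], [0, 0, 0]], gripper=[1, 1])

```text
time: 44.95
tool_pos: [0.4361, -0.0125, 0.0937]
tool_rot: [3.142, -0.001, 0.034]
contact_force: [1.0, -0.3, 0.1]
opening: 0.042
```

Call:
carry_out(translation=[[0, 0, 0.0006], [0, 0, 0.0004], [0, 0, 0]], turn=[[0, 0, 0], [0, 0, 0], [0, 0, 0]], gripper=[1, 1, 1])

```text
time: 45.25
tool_pos: [0.4362, -0.0125, 0.0932]
tool_rot: [3.141, -0.001, 0.034]
contact_force: [-2.0, 0.3, 5.7]
opening: 0.042
```

Call:
carry_out(translation=[[0, 0, 0], [0, 0, 0], [0, 0, 0], [0, 0, -0.015], [0, 0, -0.03], [0, 0, -0.018], [0, 0.02, 0], [0, 0.035, 0], [0, 0.035, 0], [0, 0.035, 0]], turn=[[0, 0, 0], [0, 0, 0], [0, 0, 0], [0, 0, 0], [0, 0, 0], [0, 0, 0], [0, 0, 0], [0, 0, 0], [0, 0, 0], [0, 0, 0]], gripper=[-0.5, -1, -1, -1, -1, -1, -1, -1, -1, -1])

```text
time: 46.25
tool_pos: [0.4402, -0.1386, 0.1555]
tool_rot: [3.142, -0.0, 0.035]
contact_force: [1.2, 0.1, 0.0]
opening: 0.0918
```

Call:
carry_out(translation=[[0, 0.035, 0], [0, 0.035, 0], [0.02, 0.035, 0], [0.02, 0.035, 0], [0.02, 0.035, 0], [0.0013, 0.015, 0], [0, 0, 0], [0, 0, 0]], turn=[[0, 0, 0], [0, 0, 0], [0, 0, 0], [0, 0, 0], [0, 0, 0], [0, 0, 0], [0, 0, 0], [0, 0, 0]], gripper=[-1, -1, -1, -1, -1, -1, -1, -1])

```text
time: 47.05
tool_pos: [0.5072, -0.3241, 0.1549]
tool_rot: [-3.14, 0.001, 0.034]
contact_force: [-0.1, 0.7, -0.5]
opening: 0.0917
```

Call:
carry_out(translation=[[0, 0, 0.01], [0, 0, 0.02], [0, 0, 0.02], [0, 0, 0.014], [0, 0, 0.005], [0, 0, 0.001], [0, 0, 0], [0, 0, 0], [0, 0, 0], [0, 0, 0]], turn=[[0, 0, 0], [0, 0, 0], [0, 0, 0], [0, 0, 0], [0, 0, 0], [0, 0, 0], [0, 0, 0], [0, 0, 0], [0, 0, 0], [0, 0, 0]], gripper=[-1, -1, -1, -1, -1, -1, -1, 0.2, 0.2, 0.2])

```text
time: 48.05
tool_pos: [0.5082, -0.3253, 0.086]
tool_rot: [3.141, -0.001, 0.034]
contact_force: [-0.3, 0.2, -1.5]
opening: 0.0726
```

Call:
carry_out(translation=[[0, 0, 0], [0, 0, 0], [0, 0, 0], [0, 0, 0], [0, 0, 0], [0, 0, 0]], turn=[[0, 0, 0], [0, 0, 0], [0, 0, 0], [0, 0, 0], [0, 0, 0], [0, 0, 0]], gripper=[0.4, 0.4, 1, 1, 1, 1])

```text
time: 48.65
tool_pos: [0.508, -0.3252, 0.0855]
tool_rot: [-3.142, -0.0, 0.034]
contact_force: [0.4, -1.1, -0.5]
opening: 0.0411
```

Call:
carry_out(translation=[[0, 0, -0.01], [0, 0, -0.02], [0, 0, -0.02], [0, 0, -0.016], [-0.02, -0.015, 0], [-0.02, -0.03, 0], [-0.0216, -0.03, 0], [0, -0.03, 0], [0, -0.03, 0], [0, -0.03, 0]], turn=[[0, 0, 0], [0, 0, 0], [0, 0, 0], [0, 0, 0], [0, 0, 0], [0, 0, 0], [0, 0, 0], [0, 0, 0], [0, 0, 0], [0, 0, 0]], gripper=[1, 1, 1, 1, 1, 1, 1, 1, 1, 1])

```text
time: 49.65
tool_pos: [0.4406, -0.1614, 0.1524]
tool_rot: [3.141, -0.001, 0.034]
contact_force: [0.8, 0.2, -0.1]
opening: 0.0412
```

Call:
carry_out(translation=[[0, -0.03, 0], [0, -0.03, 0], [0, -0.02, 0], [0, -0.0127, 0], [0, -0.006, 0], [0, 0, 0], [0, 0, 0]], turn=[[0, 0, 0], [0, 0, 0], [0, 0, 0], [0, 0, 0], [0, 0, 0], [0, 0, 0], [0, 0, 0]], gripper=[1, 1, 1, 1, 1, 1, 1])

```text
time: 50.35
tool_pos: [0.4376, -0.0644, 0.1516]
tool_rot: [3.141, -0.0, 0.034]
contact_force: [0.3, -0.2, -0.8]
opening: 0.0409
```

Call:
carry_out(translation=[[0, -0.0003, 0.01], [0, 0, 0.018], [0, 0, 0.016], [0, 0, 0.008], [0, 0, 0.004], [0, 0, 0.001], [0, 0, 0], [0, 0, 0]], turn=[[0, 0, 0], [0, 0, 0], [0, 0, 0], [0, 0, 0], [0, 0, 0], [0, 0, 0], [0, 0, 0], [0, 0, 0]], gripper=[1, 1, 1, 1, 1, 1, 1, 1])

```text
time: 51.15
tool_pos: [0.4378, -0.0636, 0.095]
tool_rot: [3.141, -0.001, 0.034]
contact_force: [0.3, -0.2, -0.7]
opening: 0.0416
```

Call:
carry_out(translation=[[0, 0, 0.0008], [0, 0, 0.0004], [0, 0, 0]], turn=[[0, 0, 0], [0, 0, 0], [0, 0, 0]], gripper=[1, 1, 1])

```text
time: 51.45
tool_pos: [0.4375, -0.0634, 0.0935]
tool_rot: [3.142, -0.0, 0.034]
contact_force: [0.2, 0.5, -0.7]
opening: 0.0413
```

Call:
carry_out(translation=[[0, 0, 0.0005], [0, 0, 0]], turn=[[0, 0, 0], [0, 0, 0]], gripper=[1, 1])

```text
time: 51.65
tool_pos: [0.4377, -0.0636, 0.0933]
tool_rot: [3.141, -0.001, 0.034]
contact_force: [-0.6, -0.0, 3.8]
opening: 0.0413
```

Contact. Release, lift and back away to see everything.

Call:
carry_out(translation=[[0, 0, 0], [0, 0, 0], [0, 0, 0], [0, 0, -0.015], [0, 0, -0.03], [0, 0, -0.03], [0, 0.025, 0], [0, 0.035, 0], [0, 0.035, 0], [0, 0.03, 0]], turn=[[0, 0, 0], [0, 0, 0], [0, 0, 0], [0, 0, 0], [0, 0, 0], [0, 0, 0], [0, 0, 0], [0, 0, 0], [0, 0, 0], [0, 0, 0]], gripper=[-0.5, -1, -1, -1, -1, -1, -1, -1, -1, -1])

```text
time: 52.65
tool_pos: [0.4416, -0.1899, 0.1678]
tool_rot: [3.141, -0.0, 0.034]
contact_force: [0.6, 1.4, -1.1]
opening: 0.0918
```

Call:
carry_out(translation=[[0, 0.035, 0], [0, 0.035, 0], [0, 0.02, 0], [0, 0, 0], [0, 0, 0], [0, 0, 0]], turn=[[0, 0, 0], [0, 0, 0], [0, 0, 0], [0, 0, 0], [0, 0, 0], [0, 0, 0]], gripper=[-1, -1, -1, -1, -1, -1])

```text
time: 53.25
tool_pos: [0.4447, -0.2769, 0.1677]
tool_rot: [-3.141, 0.0, 0.035]
contact_force: [-0.0, 1.1, 0.1]
opening: 0.0917
```

```bash
python3 - <<'E'
from h import *
s=read_camera("side"); t=read_camera("top")
O=np.zeros((480,800,3),np.uint8); O[:300,:400]=cv2.resize(t["img"][160:265,235:375],(400,300),interpolation=cv2.INTER_CUBIC); O[:,400:]=cv2.resize(s["img"][190:310,285:385],(400,480),interpolation=cv2.INTER_CUBIC)
cv2.imwrite("pics/c9.png",cv2.cvtColor(O,cv2.COLOR_RGB2BGR))
for k,z in(("tin_blue",.03),("tin_green",.053),("tin_white",.045),("tin_yellow",.037),("yellow_mid",.074),("green_mid",.073)): print(k,[(q,round(x["score"],2),at_z(p,x["pixel"],z).round(4).tolist()) for q,p in(("t",t),("s",s)) for x in nets.tip_of(p,k)[:2]])
o=robot.observe(); print(o["time"],o["tool_pos"],np.abs(o["qvel"]).max())
E
```

```text
tin_blue [('t', 0.83, [0.5144, 0.2946, 0.03]), ('s', 0.57, [0.5245, 0.3204, 0.03])]
tin_green [('t', 0.44, [0.4983, 0.067, 0.053])]
tin_white [('t', 0.8, [0.4911, 0.012, 0.045]), ('s', 0.62, [0.5121, 0.2913, 0.045]), ('s', 0.46, [0.4959, 0.0157, 0.045])]
tin_yellow [('t', 0.66, [0.4991, -0.0388, 0.037]), ('s', 0.77, [0.5031, -0.0309, 0.037])]
yellow_mid [('s', 0.61, [0.3454, 0.0435, 0.074]), ('s', 0.58, [0.437, -0.0098, 0.074])]
green_mid [('t', 0.92, [0.4388, -0.0642, 0.073]), ('s', 0.67, [0.4402, -0.064, 0.073]), ('s', 0.18, [0.4804, 0.1695, 0.073])]
53.95 [ 0.4447506  -0.27833097  0.16779316] 0.0014702580062983268
```

View pics/c9.png

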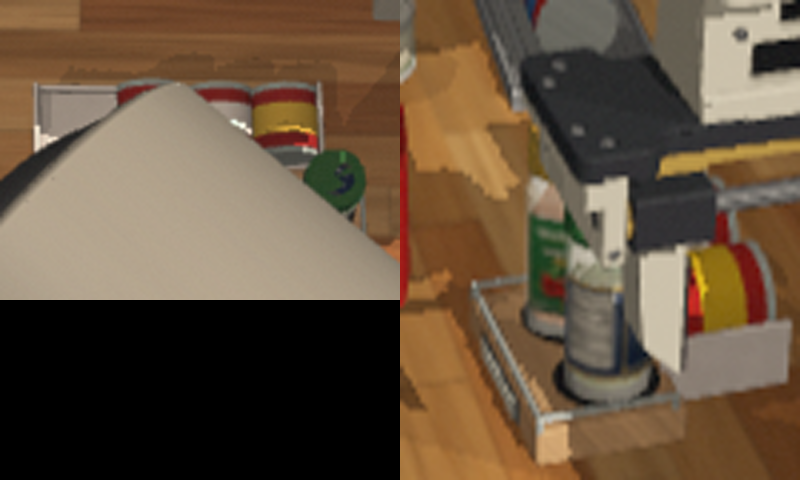

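The arm hides part of the view, though the visible jar feet stand on their pads. I retreat to the other side, staying high, for a clear look.

Call:
carry_out(translation=[[0, -0.02, -0.01], [0, -0.035, -0.01], [0, -0.04, 0], [0, -0.04, 0], [0, -0.04, 0], [0, -0.04, 0], [0, -0.04, 0], [0, -0.04, 0], [0, -0.04, 0], [0, -0.04, 0]], turn=[[0, 0, 0], [0, 0, 0], [0, 0, 0], [0, 0, 0], [0, 0, 0], [0, 0, 0], [0, 0, 0], [0, 0, 0], [0, 0, 0], [0, 0, 0]], gripper=[-1, -1, -1, -1, -1, -1, -1, -1, -1, -1])

```text
time: 54.95
tool_pos: [0.431, 0.0988, 0.1886]
tool_rot: [-3.141, -0.001, 0.035]
contact_force: [1.0, -0.2, 0.1]
opening: 0.0918
```

Call:
carry_out(translation=[[-0.01, -0.04, 0], [-0.01, -0.04, 0], [0, -0.02, 0], [0, 0, 0], [0, 0, 0]], turn=[[0, 0, 0], [0, 0, 0], [0, 0, 0], [0, 0, 0], [0, 0, 0]], gripper=[-1, -1, -1, -1, -1])

```text
time: 55.45
tool_pos: [0.4079, 0.196, 0.1882]
tool_rot: [3.141, -0.0, 0.036]
contact_force: [-0.8, 0.6, 0.1]
opening: 0.0917
```

```bash
python3 - <<'E'
from h import *
s=read_camera("side"); w=read_camera("wrist")
O=np.zeros((480,800,3),np.uint8); O[:300,:400]=cv2.resize(w["img"],(400,300)); O[:,400:]=cv2.resize(s["img"][165:315,275:400],(400,480),interpolation=cv2.INTER_CUBIC)
cv2.imwrite("pics/c10.png",cv2.cvtColor(O,cv2.COLOR_RGB2BGR))
for k,z in(("tin_blue",.03),("tin_green",.053),("tin_white",.045),("tin_yellow",.037),("yellow_mid",.074),("green_mid",.073)): print(k,[(q,round(x["score"],2),at_z(p,x["pixel"],z).round(4).tolist()) for q,p in(("w",w),("s",s)) for x in nets.tip_of(p,k)[:2]])
o=robot.observe(); print(o["time"],o["tool_pos"],np.abs(o["qvel"]).max())
E
```

```text
tin_blue [('w', 0.77, [0.5161, 0.295, 0.03]), ('s', 0.55, [0.4529, 0.0561, 0.03])]
tin_green [('w', 0.88, [0.492, 0.065, 0.053]), ('s', 0.55, [0.49, 0.0551, 0.053])]
tin_white [('w', 0.95, [0.4935, 0.0107, 0.045]), ('s', 0.73, [0.5035, 0.0177, 0.045])]
tin_yellow [('s', 0.86, [0.4979, -0.0343, 0.037])]
yellow_mid [('w', 0.83, [0.3514, 0.0781, 0.074]), ('s', 0.76, [0.4394, -0.0002, 0.074]), ('s', 0.65, [0.3434, 0.0332, 0.074])]
green_mid [('s', 0.82, [0.439, -0.0691, 0.073]), ('s', 0.33, [0.4994, 0.2146, 0.073])]
56.15 [0.40846363 0.19570335 0.18780885] 0.0026554497012308
```

View pics/c10.png

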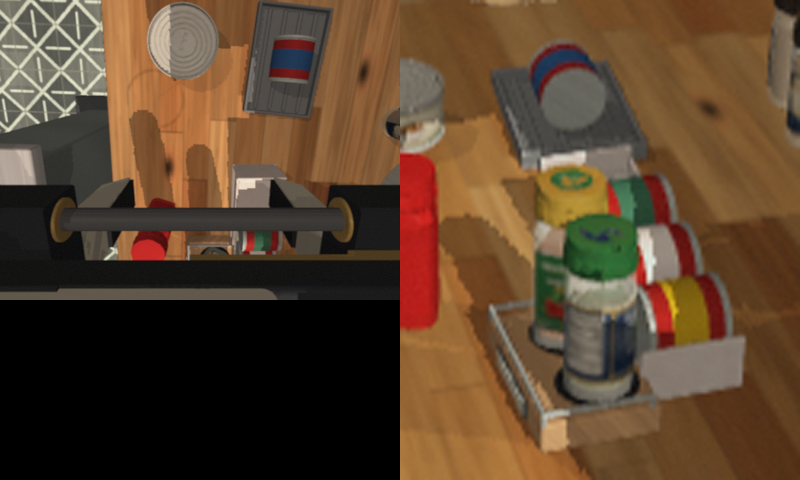

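Both jars stand upright on their pads (feet near (555,335) and (598,383)). The lane holds yellow, white, green, and blue lies in the tray. Handing in.

```bash
python3 -c "
from cell import robot
print(robot.hand_in(), robot.observe()['time'])"
```

```text
the job is handed in; nothing more can be done
the job is handed in; nothing more can be done
```

The job is done and handed in at about 56 s of robot time, against the 115 s limit. In order:
1. I stood both jars on the chopping board.
2. I laid the blue tin between the middle ribs of the grey tray.
3. Yellow and white rolled forward by themselves.
4. I laid the green tin in the lane behind them.
5. I stood the jars back on the ledge, yellow on the uphill pad and green on the low-end pad.

**Last checks:** The final side view shows both jars upright on their own pads. The lane holds yellow, white and green from the low end, blue is still in the tray, and the gripper is clear of everything. The highest force I read was about 7 N, when setting a jar down. Readings came only at the end of each move.

**Disagreements:**
- In the final side view the networks put the jar centres up to about 12 mm from where the arm released them. That is similar to the offset seen at the start, and the picture shows the feet on the pads.
- One low-confidence side report placed blue near the lane; the wrist camera and the picture both show it in the tray.
- When I released the green tin I felt no contact at the given height, so it dropped a millimetre or so before rolling against white.

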